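# Pack the sample tray level and prove it with the gauge bar

### The job

Finish packing the grey sample tray so that nothing stands above its rim: lay the tube that was left across the top of the tray into the empty long lane, and lay the timer flat, face up, in the shallow square bay. Only then slide the gauge bar by its knob all the way across the tray to the other end to check that nothing sticks up, and leave it there. Leave the tube that already lies in its lane and the weighing boat where they are.

Things in the scene. Friction and masses are not known exactly. Their poses are not given: they have to be found in the camera images.
- sample_tray: Grey tray fixed to the bench, 240 mm long (y) x 126 mm wide (x), rim 28 mm high, walls 4 mm. Origin: centre of its underside. From -y to +y: parking deck of the gauge bar, lane that holds a tube (centre y -65 mm), empty lane (y -15 mm), shallow square bay (y +48 mm), deck. Lanes run along x; their ribs stand only at |x| = 29 to 59 mm, so the middle 58 mm is an open trough for fingers.
- empty_lane (a point): Centre of the empty lane's floor, 4 mm above the bench, 24 mm below the rim; axes as the tray's. The lane is 118 mm long (x) and 27 mm wide (y). In the middle trough the 4 mm floor goes on to y = +18 mm from here, where the 9.5 mm high bay floor begins, and to the other side past the neighbouring lane.
- square_bay (a point): Centre of the floor of the shallow bay, 9.5 mm above the bench (18.5 mm below the rim); the bay is 118 mm along the tray's x and 76 mm along its y; axes as the tray's. A tube would fit in here but stand above the rim.
- tube_on_top: 15 ml conical plastic tube with blue screw cap, 108 mm long (its x), 20 mm wide across its y at the barrel, 22 mm high, about 12 g, lying across the top of the tray on the ribs, roughly along the tray's y, 30 to 38 mm from the tray's long centre line on the +x side. Origin: middle of its length, on its underside; z up.
- tube_mid (a point): Middle of the tube that lies on top: 11 mm above its underside, axes as the tube's.
- tube_in_lane: The same kind of tube, already lying in the lane nearest the parked gauge bar. Origin: middle of its length, on its underside.
- timer: Flat white electronic timer, 62 mm (its x) x 66 mm (its y) x 17 mm high, about 50 g, lying face up on the bench left of the tray. Origin: centre of its underside; z up out of its face.
- weigh_boat: Small square white plastic weighing boat, 62 x 62 x 14 mm, standing on the bench left of the tray. Origin: centre of its underside. A bystander.
- gauge_bar (a joint): Travel of the metal gauge bar along the tray's +y, in m: about 0 when parked at the -y end, 0.200 at its stop at the +y end. The bar spans the tray across x on rails (156 mm wide in all, 14 mm thick along y), its underside 1 mm above the rim, so it catches on anything that stands up. About 1.5 N of friction; it stays where it is left.
- gauge_knob (a point): Grip point on the gauge bar: centre of the round upright knob, 20 mm in diameter over a height of 20 mm, 57 mm above the bench (knob top at 68 mm, its wide part begins at 48 mm, bar top at 37 mm).
Things that resemble listed ones, but are neither listed nor needed, are in the scene too. Leave any orange look-alike of the timer alone.

How it is judged:
By the outcome, as a careful person would: the job done as asked, in the order asked, and still so for the second after the job is handed in, with the robot touching nothing.
It also fails if it takes over 66 s, if anything falls off the work surface, if the arm or the gripper's body presses on something with over 40 N, if the wrist force passes 120 N, or if a joint passes its speed limit or range.

### The arm

A 6-joint arm with a two-finger parallel gripper is mounted at the origin on the work surface; the furniture and walls round the work are solid. World frame = base frame: x ahead of the robot, y to its left, z up, the work surface at z = 0. Lengths are in m, angles in degrees, forces in N, time in s.
With the tool pointing down it reaches from about 0.4 to 0.825 m from the base axis. Payload 7 kg.
Tool frame: the origin (TCP) lies on the centre line of the jaws, within the pads' length; the fingertips stand 17 mm ahead of it and the grasp point (between the pads) lies 2 mm behind it; y points along the fingers, z is the direction in which the jaws open and shut, and the axes are right-handed (so a half turn about y gives the same grasp; the last joint's range is limited). The gripper opens to 88 mm and grips with 3 to 60 N. Pads are 19 mm wide; open, the fingers measure 130 mm over their backs; the gripper's body (78 mm by 193 mm) begins 47 mm behind the grasp point.
Start: joints at [91.622, 20.546, 0.682, 0, -70.136, -16.507], TCP at [0.173, 0.652, 0.244] pointing down, gripper open.
Joint ranges: [-176.03, 176.03], [-82.01, 121.73], [-58.28, 71.71], [-173.87, 95.51], [-174.79, -0.11], [-173.66, 173.66]. Speed limits (degrees/s): [136.94, 136.94, 172.46, 180, 180, 180].

### API

Orientations are given as [roll, pitch, yaw] about the fixed x, y, z axes, in that order (R = Rz(yaw) Ry(pitch) Rx(roll)).
In Python, from plant import r, capture, camera_info gives the robot as it stands. The module is installed in compiled form; this text tells all that it offers.
- The arm moves only by the tool apply_moves, never from a script. Its argument "deltas" is a list of rows, each an object of numbers: "tx", "ty", "tz": the shift along the tool's x, y, z in m; "turn": the turn about the tool's y in rad; "gripper": the finger opening in m, from 0 to 0.0876. A call has 1 to 5 rows; each row is the pose to reach, as a shift and turn from the pose commanded when the call began, along the tool's axes at that moment; what a row does not reach only later rows make up. A row lasts 1/10 s, in which the tool goes at most 50 mm and 8.59 degrees, less where a joint would pass 70% of its speed; a pose out of reach is approached as far as the arm can. A call with a gripper value outside its range is refused whole. The fingers move at their own pace and stop on an object; "newtons" is the grip in N (left out, the last holds). Time passes only in rows, so rows that repeat a pose let the fingers close. It gives the time, the measured TCP pose, the force and the opening at its end, in the units of the state.
- r.get_state(): the state, without advancing time (a new reading comes with each control period).
- capture(name): name is "scene" or "top" or "wrist"; returns (picture, depth): 400x640x3 uint8, red, green, blue; 400x640 float32, m along the optical axis (not along the pixel's ray), 0 where there is no reading.
- camera_info(name): a dict with "K" (3x3 intrinsics, pixels), "eye" and "orientation" of the camera in the world; the wrist camera has in their place "tool_from_camera" (4x4, takes a point from camera to tool coordinates, whose origin is the TCP and whose axes are the tool frame's). Camera axes: x right, y up, looking along -z (the intrinsics and any distortion apply to the point x, -y, -z); pixel columns grow to the right and rows downward; lengths in m; the calibration is good to about 2 mm. The wrist camera is an equidistant fisheye: a pixel r from the principal point sees the ray r / f radians off the axis. A picture is of the moment at which its call begins: read the wrist's pose just before it. camera_info takes no time and is no camera call.
- r.close_job(): hands the job in, once; it reports no verdict.
The state is a dict: "time_s": time; "joints": joint angles; "qd": joint speeds; "joint_torque": joint torques, N m; "tcp_pos": TCP position; "eef_rot": TCP orientation; "contact_force": force on the tool from outside, world axes, zero at the start; "moment": the same for the moment, N m; "gripper_width": finger opening in m.
Only numpy, scipy, OpenCV 4.12 (cv2) and the standard library are available. Lean on these libraries where they do the work, as an engineer would, in place of code of your own. Each camera call takes 0.05 s, during which the arm holds its last target.

## Working session

There is one attempt and no reset: what is moved stays moved. The work goes in short steps, Python scripts to look and compute and a tool call to move; the robot and the scene stay as the last step left them, time stands still between calls to the robot, and variables do not carry over. Pictures are saved under pics/ and viewed, and the job is handed in when it is done.

Besides the shell and the picture viewer there is one more tool, called after ">>>" as name(argument=value, ...) on one line, values as JSON. apply_moves: Moves the arm, as the interface text tells. Its arguments: {"type":"object","properties":{"deltas":{"type":"array","items":{"type":"object","properties":{"tx":{"type":"number"},"ty":{"type":"number"},"tz":{"type":"number"},"turn":{"type":"number"},"gripper":{"type":"number"}}}},"newtons":{"type":"number"}},"required":["deltas"]}

```bash
mkdir -p pics; ls; python3 - <<'E'
from plant import r,capture,camera_info
import cv2,numpy as np
s=r.get_state();print(s)
for n in("scene","top","wrist"):
    print(n,camera_info(n))
    p,d=capture(n);cv2.imwrite(f"pics/{n}0.png",p[...,::-1]);np.savez(f"pics/{n}0.npz",p=p,d=d)
print(r.get_state()['time_s'])
E
```

```text
pics
{'time_s': 0.0, 'joints': array([ 9.16226985e+01,  2.05901719e+01,  6.34630368e-01, -2.16907956e-02,
       -7.01329185e+01, -1.65059363e+01]), 'qd': array([-0.00122193,  0.08515334, -0.01050715, -0.00785911, -0.0973319 ,
       -0.00352354]), 'joint_torque': array([-2.41434309e-04, -5.82713091e+01,  2.93050611e+01,  6.99747384e+00,
        6.82278143e-03, -1.51419463e-04]), 'tcp_pos': array([0.17328004, 0.65192187, 0.24263846]), 'eef_rot': array([-8.99093914e+01,  5.58494058e-03,  1.65109380e+02]), 'contact_force': array([-0.31434775, -0.33899627, -0.2719108 ]), 'moment': array([ 0.01256219,  0.0056376 , -0.03214756]), 'gripper_width': 0.0875328667060231}
scene {'K': array([[463.02322645,   0.        , 319.31465143],
       [  0.        , 463.02322645, 198.8413071 ],
       [  0.        ,   0.        ,   1.        ]]), 'eye': array([-0.06156875,  0.5556967 ,  0.67298257]), 'orientation': array([  50.24004792,   -0.48975418, -119.29089015])}
top {'K': array([[381.15950162,   0.        , 317.48384028],
       [  0.        , 381.15950162, 198.66521639],
       [  0.        ,   0.        ,   1.        ]]), 'eye': array([0.400551  , 0.22576609, 0.90783334]), 'orientation': array([  9.93357976,  -1.85673292, -91.13016372])}
wrist {'K': array([[309.70691629,   0.        , 318.50427622],
       [  0.        , 309.70691629, 199.88186316],
       [  0.        ,   0.        ,   1.        ]]), 'tool_from_camera': array([[-1.83354559e-04, -9.65186296e-01, -2.61563340e-01,
        -7.05015849e-02],
       [-2.00751207e-04,  2.61563375e-01, -9.65186283e-01,
        -1.40793380e-01],
       [ 9.99999963e-01, -1.24462149e-04, -2.41721151e-04,
        -9.21008521e-04],
       [ 0.00000000e+00,  0.00000000e+00,  0.00000000e+00,
         1.00000000e+00]])}
0.15
```

View pics/scene0.png

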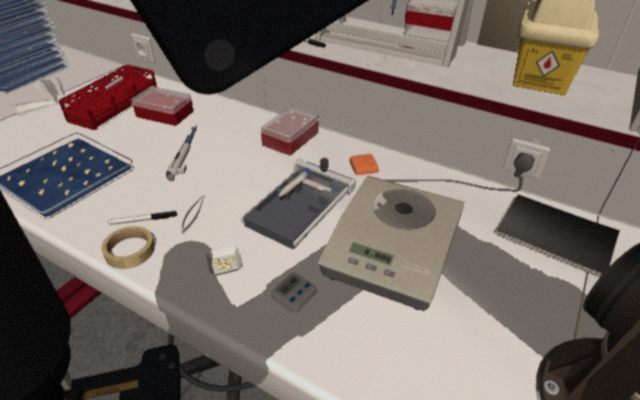

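View pics/top0.png

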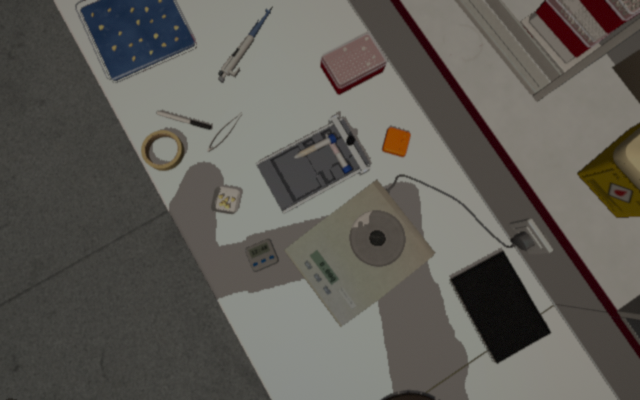

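View pics/wrist0.png

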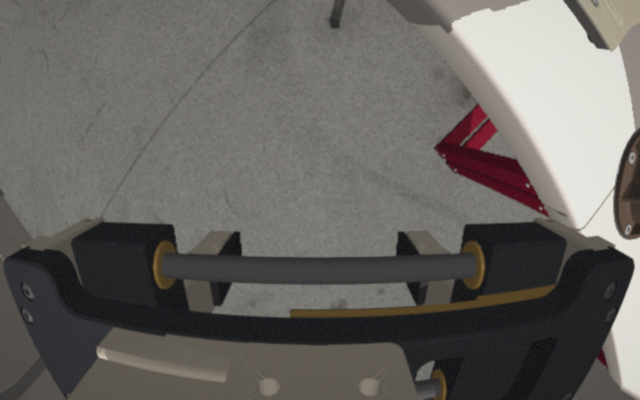

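The scene view shows the tray near (300,200), the timer at (295,290) and the boat at (226,260). The top view shows the tray around (315,165) with the gauge bar at (350,145), the tube on top with its white end at (297,157), the timer at (262,254), and the orange look-alike at (397,141). Next I'll enlarge the crops.

```bash
cat > h.py <<'E'
import numpy as np,cv2
from scipy.spatial.transform import Rotation as Ro
from plant import r,capture,camera_info
def RT(e): return Ro.from_euler('xyz',e,degrees=True).as_matrix()
def cam(n,s=None):
    c=camera_info(n);K=c['K']
    if n!='wrist': return K,RT(c['orientation']),np.array(c['eye'])
    T=c['tool_from_camera'];Rt=RT(s['eef_rot']);return K,Rt@T[:3,:3],Rt@T[:3,3]+s['tcp_pos']
def ray(n,uv,s=None):
    K,R,e=cam(n,s);uv=np.atleast_2d(uv).astype(float)
    a=(uv-[K[0,2],K[1,2]])/[K[0,0],K[1,1]]
    if n=='wrist':
        t=np.linalg.norm(a,axis=1);q=np.sinc(t/np.pi)
        d=np.c_[a[:,0]*q,-a[:,1]*q,-np.cos(t)]
    else: d=np.c_[a[:,0],-a[:,1],-np.ones(len(a))]
    return e,d@R.T
def plane(n,uv,z,s=None):
    e,d=ray(n,uv,s); return e+d*((z-e[2])/d[:,2:])
def proj(n,P,s=None):
    K,R,e=cam(n,s);q=(np.atleast_2d(P)-e)@R
    q=q*[1,-1,-1]
    if n=='wrist':
        h=np.linalg.norm(q[:,:2],axis=1);t=np.arctan2(h,q[:,2]);a=q[:,:2]/np.maximum(h,1e-9)[:,None]*t[:,None]
    else:a=q[:,:2]/q[:,2:]
    return a*[K[0,0],K[1,1]]+[K[0,2],K[1,2]]
E
python3 - <<'E'
from h import *
p=np.load('pics/top0.npz')['p'][...,::-1]
cv2.imwrite('pics/topc.png',cv2.resize(p[100:290,200:420],None,fx=3.6,fy=3.1,interpolation=3)[:600])
p=np.load('pics/scene0.npz')['p'][...,::-1]
cv2.imwrite('pics/scc.png',cv2.resize(p[145:320,200:400],None,fx=3.4,fy=3.4,interpolation=3)[:600])
for uv in [(315,165),(262,254),(227,200),(350,145)]: print(plane('top',uv,0.02))
E
```

```text
[[0.63770704 0.19827274 0.02      ]]
[[0.42832327 0.32394708 0.02      ]]
[[0.55532839 0.40637368 0.02      ]]
[[0.68692904 0.11216713 0.02      ]]
```

View pics/topc.png

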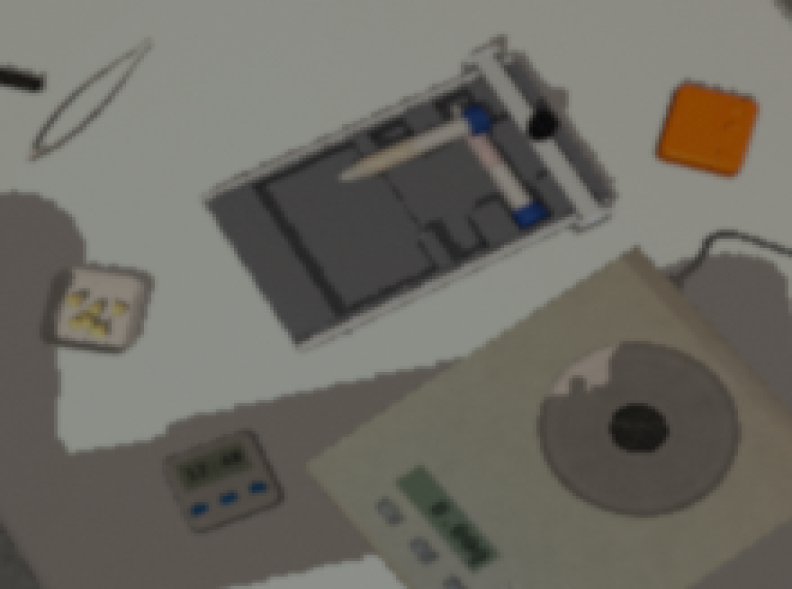

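View pics/scc.png

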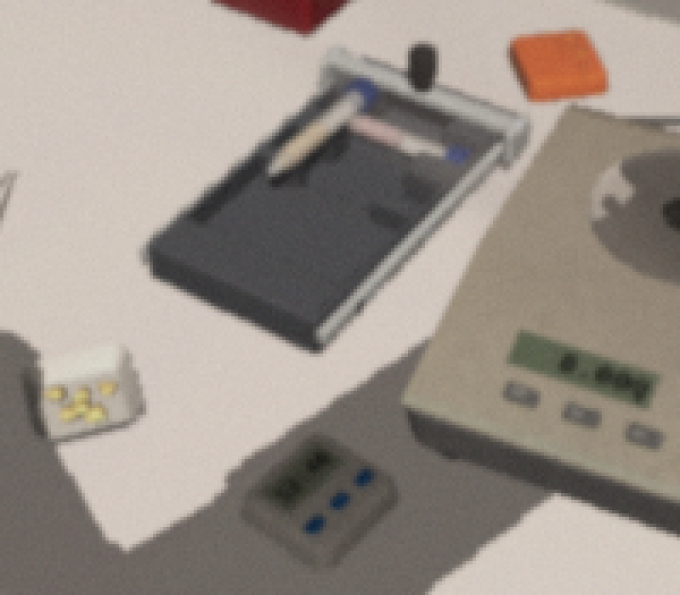

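```bash
python3 - <<'E'
from h import *
f=lambda u,v:(200+u/3.6,100+v/3.1)
for nm,u,v,z in [('LL',298,345,.028),('L',207,200,.028),('knob',543,118,.068),('barA',480,52,.037),('barB',595,222,.037),('cap',478,118,.05),('tip',345,177,.045),('t1',167,465,.017),('t2',250,432,.017),('t3',283,495,.017),('t4',200,528,.017)]:
    uv=f(u,v);print(nm,np.round(plane('top',uv,z)[0],4))
# depth heights
d=np.load('pics/top0.npz')['d'];K,R,e=cam('top')
v,u=np.mgrid[:400,:640];a=np.stack([(u-K[0,2])/K[0,0],-(v-K[1,2])/K[1,1],-np.ones_like(u)],-1)*d[...,None]
P=a@R.T+e
for nm,x,y in [('bench',230,150),('balance',340,270),('platter',380,235),('timer',262,256),('tray bay',290,180),('tubecap',333,138),('tubemid',315,147),('tip',300,155),('redbox',355,60),('wall',345,0),('shelf',490,50),('boat',227,200)]:
    print(nm,np.round(P[y,x],3))
i=ray('top',[(333,138)])
E
```

```text
LL [0.5255 0.2755 0.028 ]
L [0.6383 0.3348 0.028 ]
knob [0.6881 0.1158 0.068 ]
barA [0.7527 0.1523 0.037 ]
barB [0.6158 0.0804 0.037 ]
cap [0.6946 0.1561 0.05  ]
tip [0.6506 0.2435 0.045 ]
t1 [0.4382 0.3602 0.017 ]
t2 [0.4618 0.3073 0.017 ]
t3 [0.4148 0.2861 0.017 ]
t4 [0.3917 0.3388 0.017 ]
bench [ 0.684  0.406 -0.001]
balance [0.389 0.15  0.068]
platter [0.463 0.061 0.079]
timer [0.424 0.325 0.014]
tray bay [0.603 0.259 0.013]
tubecap [0.694 0.156 0.051]
tubemid [0.675 0.198 0.045]
tip [0.656 0.234 0.044]
redbox [0.889 0.097 0.058]
wall [ 1.098  0.109 -0.003]
shelf [ 0.826 -0.158  0.205]
boat [0.557 0.409 0.008]
```

```bash
cat >> h.py <<'E'
def go(x,y,z,yaw):
    s=r.get_state();R=RT(s['eef_rot']);d=R.T@(np.array([x,y,z])-s['tcp_pos'])
    t=-np.deg2rad((yaw-s['eef_rot'][2]+180)%360-180)
    print('delta tx,ty,tz',np.round(d,4),'turn',round(t,4),'| t',round(s['time_s'],2))
E
python3 -c "
from h import *
go(0.66,0.2,0.2,117.7)"
```

```text
delta tx,ty,tz [-0.5865  0.0433  0.3117] turn 0.8275 | t 0.15
```

>>> apply_moves(deltas=[{"tx": -0.5865, "ty": 0.0433, "tz": 0.3117, "turn": 0.8275}, {"tx": -0.5865, "ty": 0.0433, "tz": 0.3117, "turn": 0.8275}, {"tx": -0.5865, "ty": 0.0433, "tz": 0.3117, "turn": 0.8275}, {"tx": -0.5865, "ty": 0.0433, "tz": 0.3117, "turn": 0.8275}, {"tx": -0.5865, "ty": 0.0433, "tz": 0.3117, "turn": 0.8275}])

```text
invalid input at $.deltas[0]: expected keys tx, ty, tz, turn, gripper
```

```bash
python3 -c "
from h import *
go(0.66,0.2,0.2,117.7)"
```

```text
delta tx,ty,tz [-0.5865  0.0433  0.3117] turn 0.8275 | t 0.15
```

All five keys are required in each row.

>>> apply_moves(deltas=[{"tx": -0.5865, "ty": 0.0433, "tz": 0.3117, "turn": 0.8275, "gripper": 0.06}, {"tx": -0.5865, "ty": 0.0433, "tz": 0.3117, "turn": 0.8275, "gripper": 0.06}, {"tx": -0.5865, "ty": 0.0433, "tz": 0.3117, "turn": 0.8275, "gripper": 0.06}, {"tx": -0.5865, "ty": 0.0433, "tz": 0.3117, "turn": 0.8275, "gripper": 0.06}, {"tx": -0.5865, "ty": 0.0433, "tz": 0.3117, "turn": 0.8275, "gripper": 0.06}])

```text
time_s: 0.65
tcp_pos: [0.3572, 0.481, 0.2271]
eef_rot: [-90.0, 0.0, 121.8]
contact_force: [1.5, 0.4, 0.3]
gripper_width: 0.0603
```

```bash
python3 -c "
from h import *
go(0.66,0.2,0.2,117.7)"
```

```text
delta tx,ty,tz [-0.3984  0.0271 -0.1092] turn 0.0718 | t 0.65
```

>>> apply_moves(deltas=[{"tx": -0.398, "ty": 0.027, "tz": -0.109, "turn": 0.07, "gripper": 0.05}, {"tx": -0.398, "ty": 0.027, "tz": -0.109, "turn": 0.07, "gripper": 0.05}, {"tx": -0.398, "ty": 0.027, "tz": -0.109, "turn": 0.07, "gripper": 0.05}, {"tx": -0.398, "ty": 0.027, "tz": -0.109, "turn": 0.07, "gripper": 0.05}, {"tx": -0.398, "ty": 0.027, "tz": -0.109, "turn": 0.07, "gripper": 0.05}])

```text
time_s: 1.15
tcp_pos: [0.5412, 0.3123, 0.2108]
eef_rot: [-90.0, -0.0, 118.1]
contact_force: [0.4, 1.0, 0.2]
gripper_width: 0.0501
```

```bash
python3 -c "
from h import *
go(0.66,0.2,0.2,117.7)"
```

```text
delta tx,ty,tz [-0.155   0.0108 -0.0518] turn 0.0077 | t 1.15
```

>>> apply_moves(deltas=[{"tx": -0.155, "ty": 0.011, "tz": -0.052, "turn": 0.008, "gripper": 0.05}, {"tx": -0.155, "ty": 0.011, "tz": -0.052, "turn": 0.008, "gripper": 0.05}, {"tx": -0.155, "ty": 0.011, "tz": -0.052, "turn": 0.008, "gripper": 0.05}, {"tx": -0.155, "ty": 0.011, "tz": -0.052, "turn": 0.008, "gripper": 0.05}, {"tx": -0.155, "ty": 0.011, "tz": -0.052, "turn": 0.008, "gripper": 0.05}])

```text
time_s: 1.65
tcp_pos: [0.66, 0.1995, 0.1986]
eef_rot: [-89.9, 0.0, 117.5]
contact_force: [-0.5, -0.4, -0.8]
gripper_width: 0.0497
```

```bash
cat > shot.py <<'E'
import sys;from h import *;import pickle
n=sys.argv[1]
for c in sys.argv[2:]:
    s=r.get_state();p,d=capture(c);cv2.imwrite(f'pics/{c}{n}.png',p[...,::-1]);pickle.dump((s,p,d),open(f'pics/{c}{n}.pkl','wb'))
print(s['time_s'],s['tcp_pos'],s['eef_rot'],s['qd'])
E
python3 shot.py 1 wrist top
```

```text
1.7 [0.65911759 0.20077952 0.1990431 ] [-8.99182699e+01 -8.29977118e-03  1.17550898e+02] [ 2.18997324 -1.26607232 -0.4997494  -0.07901488  0.01080147 -0.37087562]
```

View pics/wrist1.png

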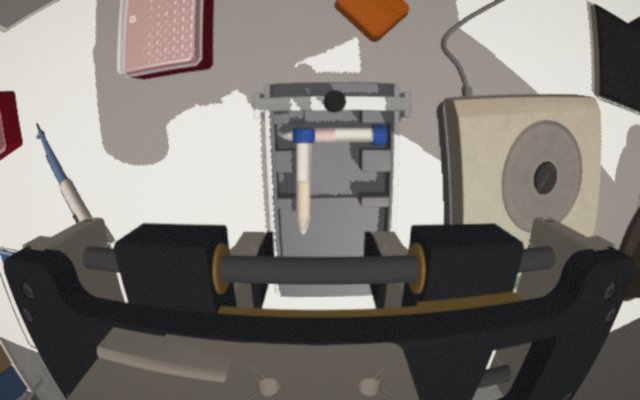

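View pics/top1.png

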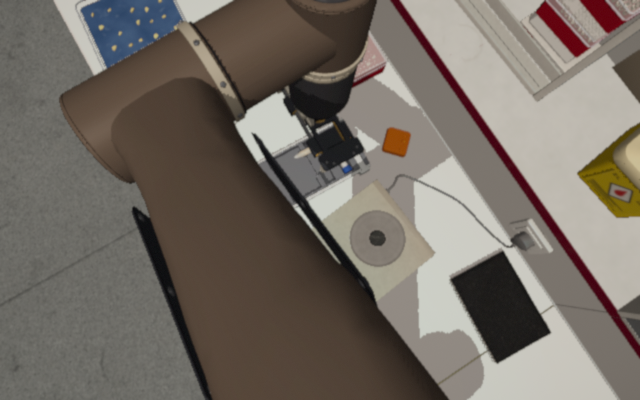

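The wrist view shows the tray from (265,90) to about (390,295), the knob at (334,101), the loose tube from its cap at (305,138) to its tip at (304,232), and the stored tube along row 134.

```bash
python3 - <<'E'
import cv2
p=cv2.imread('pics/wrist1.png');cv2.imwrite('pics/w1c.png',cv2.resize(p[75:245,245:425],None,fx=3.5,fy=3.5,interpolation=cv2.INTER_CUBIC))
E
```

```text
(no output)
```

View pics/w1c.png

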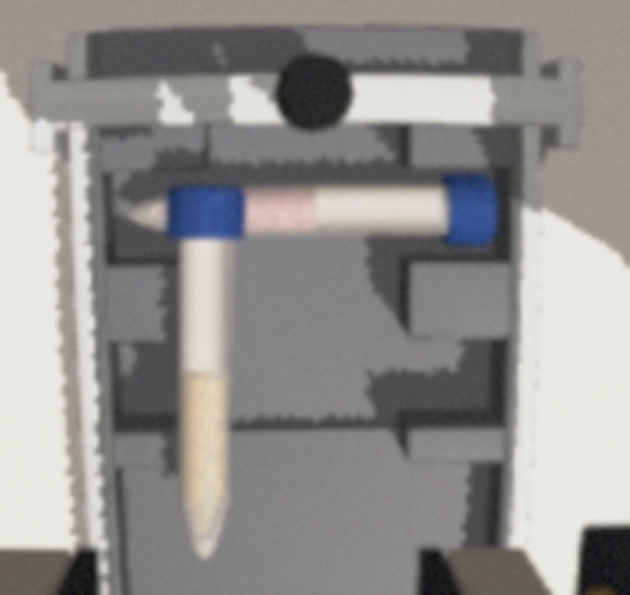

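```bash
cat >> h.py <<'E'
def loc(P,c,yaw):
    a=np.deg2rad(yaw);M=np.array([[np.cos(a),np.sin(a)],[-np.sin(a),np.cos(a)]]);return (np.asarray(P)[...,:2]-c)@M.T
C=np.array([.6377,.1989]);Y=27.7
E
python3 - <<'E'
from h import *;import pickle
s,p,d=pickle.load(open('pics/wrist1.pkl','rb'))
for nm,u,v,z in [('backL 63,-120',85,32,.028),('backR -63,-120',540,35,.028),('knob',315,90,.068),('barL 78',30,95,.037),('barR -78',580,105,.037),('inwallL 59 top',95,340,.028),('inwallR -59',517,340,.028),('ribL corner',165,262,.028),('ribR corner -29',410,262,.028),('ribR2',408,425,.028),('bayfloor y3?',300,428,.0095),('capT',172,212,.039),('capB',243,212,.039),('captop',207,186,.05),('barrelL',181,330,.038),('barrelR',230,330,.038),('tip',206,556,.038),('tipside1',184,480,.038),('tipside2',227,480,.038)]:
    P=plane('wrist',(245+u/3.5,75+v/3.5),z,s)[0];print(nm,np.round(P,4),np.round(loc(P,C,Y)*1e3,1))
# wrist depth heights along the tube
e,_=ray('wrist',[(0,0)],s);K,R,_=cam('wrist',s)
for nm,u,v in [('cap',207,212),('bar',207,300),('bar2',206,400),('b3',206,480),('tip',206,535),('ribR',460,300),('rib2',450,440),('deck',300,50),('lane',300,330),('bay',320,520)]:
    U,V=round(245+u/3.5),round(75+v/3.5);e,dd=ray('wrist',[(U,V)],s);k=dd@R[:,2];P=e+dd[0]*(d[V,U]/-k[0]);print(nm,np.round(P,4))
E
```

```text
backL 63,-120 [0.7522 0.1292 0.028 ] [  69. -115.]
backR -63,-120 [0.6367 0.0681 0.028 ] [ -61.7 -115.3]
knob [0.687  0.1177 0.068 ] [  5.9 -94.8]
barL 78 [0.7565 0.152  0.037 ] [ 83.4 -96.7]
barR -78 [0.6186 0.0818 0.037 ] [-71.3 -94.8]
inwallL 59 top [0.7095 0.2083 0.028 ] [ 67.9 -25.1]
inwallR -59 [0.5989 0.1505 0.028 ] [-56.9 -24.9]
ribL corner [0.7013 0.1784 0.028 ] [ 46.8 -47.7]
ribR corner -29 [0.6386 0.1456 0.028 ] [-24.  -47.6]
ribR2 [0.6154 0.1885 0.028 ] [-24.6   1.1]
bayfloor y3? [0.6407 0.2081 0.0095] [6.9 6.8]
capT [0.7056 0.1637 0.039 ] [ 43.7 -62.8]
capB [0.6882 0.1547 0.039 ] [ 24.1 -62.6]
captop [0.7    0.1523 0.05  ] [ 33.5 -70.2]
barrelL [0.6884 0.1923 0.038 ] [ 41.8 -29.4]
barrelR [0.6761 0.186  0.038 ] [ 28.  -29.3]
tip [0.6515 0.2498 0.038 ] [35.9 38.6]
tipside1 [0.6679 0.2315 0.038 ] [41.9 14.8]
tipside2 [0.6567 0.2257 0.038 ] [29.3 14.9]
cap [0.6968 0.159  0.0486]
bar [0.6859 0.1806 0.0456]
bar2 [0.6734 0.2053 0.0448]
b3 [0.6631 0.2255 0.0473]
tip [0.6548 0.2425 0.0418]
ribR [0.6202 0.1488 0.0272]
rib2 [0.6009 0.1868 0.0273]
deck [0.6951 0.1061 0.0285]
lane [0.6546 0.1808 0.0039]
bay [0.6203 0.2334 0.0077]
```

```bash
python3 -c "
from h import *
go(0.6758,0.2009,0.10,116.4)"
```

```text
delta tx,ty,tz [-0.0087  0.0995 -0.0149] turn 0.0215 | t 1.75
```

>>> apply_moves(deltas=[{"tx": -0.0087, "ty": 0.0497, "tz": -0.0149, "turn": 0.0215, "gripper": 0.045}, {"tx": -0.0087, "ty": 0.0995, "tz": -0.0149, "turn": 0.0215, "gripper": 0.045}, {"tx": -0.0087, "ty": 0.0995, "tz": -0.0149, "turn": 0.0215, "gripper": 0.045}, {"tx": -0.0087, "ty": 0.0995, "tz": -0.0149, "turn": 0.0215, "gripper": 0.045}, {"tx": -0.0087, "ty": 0.0995, "tz": -0.0149, "turn": 0.0215, "gripper": 0.045}])

```text
time_s: 2.25
tcp_pos: [0.6773, 0.2025, 0.1038]
eef_rot: [-90.2, 0.0, 116.6]
contact_force: [-0.1, 0.7, 0.5]
gripper_width: 0.0448
```

```bash
python3 shot.py 2 wrist; python3 - <<'E'
from h import *
go(0.6758,0.2009,0.0505,116.4)
p=cv2.imread('pics/wrist2.png');cv2.imwrite('pics/w2c.png',cv2.resize(p[40:300,190:460],None,fx=2.3,fy=2.3,interpolation=cv2.INTER_CUBIC))
E
```

```text
2.25 [0.67733297 0.20248255 0.10376299] [-9.02258020e+01  3.12035806e-02  1.16552875e+02] [-0.36514615 -0.76050218  0.3130586  -0.13930184  0.53282896  0.05221585]
delta tx,ty,tz [-0.0006  0.0535  0.0025] turn 0.0023 | t 2.3
```

View pics/w2c.png

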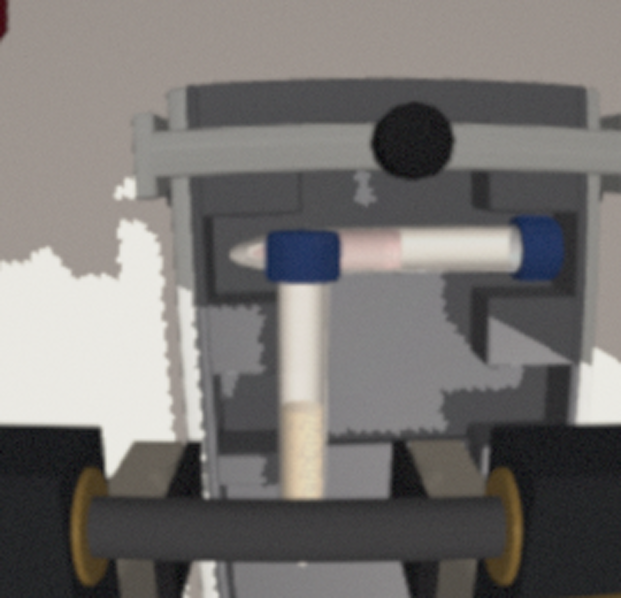

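The close view shows the tube at x≈303, centred between the fingers (200 and 395). I'll refine the tray pose from this picture, then descend.

```bash
python3 - <<'E'
from h import *;import pickle
s,p,d=pickle.load(open('pics/wrist2.pkl','rb'))
C=np.array([.6407,.2050]);Y=27.8
for nm,u,v,z in [('backL 59? -120',188,85,.028),('backR',588,88,.028),('knob',413,140,.068),('barL 78',133,155,.037),('railL',170,92,.028),('railR',598,90,.028),('ribR1 -29,-51.5',488,290,.028),('ribR1b -29,-28.5',488,362,.004),('ribR1 top -28',490,330,.028),('deckedgeR -29,-78.5',488,210,.028),('deckL 29 -78.5',300,212,.028),('cap',303,256,.039),('capend',303,232,.045),('barL',279,380,.038),('barR',327,380,.038)]:
    P=plane('wrist',(190+u/2.3,40+v/2.3),z,s)[0];print(nm,np.round(P,4),np.round(loc(P,C,Y)*1e3,1))
E
```

```text
backL 59? -120 [0.7517 0.1287 0.028 ] [  62.6 -119.3]
backR [0.6416 0.0698 0.028 ] [ -62.2 -120. ]
knob [0.6881 0.1185 0.068 ] [  1.6 -98.7]
barL 78 [0.7556 0.1545 0.037 ] [ 78.1 -98.3]
railL [0.7557 0.1329 0.028 ] [  68.1 -117.5]
railR [0.6383 0.0685 0.028 ] [ -65.8 -119.6]
ribR1 -29,-51.5 [0.6405 0.1433 0.028 ] [-29.  -54.5]
ribR1b -29,-28.5 [0.6199 0.1661 0.004 ] [-36.5 -24.7]
ribR1 top -28 [0.6335 0.1542 0.028 ] [-30.1 -41.6]
deckedgeR -29,-78.5 [0.6527 0.1213 0.028 ] [-28.4 -79.7]
deckL 29 -78.5 [0.7039 0.1489 0.028 ] [ 29.7 -79.1]
cap [0.6976 0.1595 0.039 ] [ 29.1 -66.8]
capend [0.701  0.1529 0.045 ] [ 29.  -74.2]
barL [0.6872 0.1963 0.038 ] [ 37.1 -29.4]
barR [0.6742 0.1898 0.038 ] [ 22.6 -29.1]
```

>>> apply_moves(deltas=[{"tx": -0.0006, "ty": 0.025, "tz": 0.0025, "turn": 0.002, "gripper": 0.045}, {"tx": -0.0006, "ty": 0.05, "tz": 0.0025, "turn": 0.002, "gripper": 0.045}, {"tx": -0.0006, "ty": 0.053, "tz": 0.0025, "turn": 0.002, "gripper": 0.045}, {"tx": -0.0006, "ty": 0.053, "tz": 0.0025, "turn": 0.002, "gripper": 0.045}], newtons=8)

```text
time_s: 2.7
tcp_pos: [0.6748, 0.1997, 0.0491]
eef_rot: [-90.1, 0.0, 116.4]
contact_force: [-0.2, -0.4, -0.7]
gripper_width: 0.045
```

>>> apply_moves(deltas=[{"tx": 0, "ty": -0.0015, "tz": 0, "turn": 0, "gripper": 0.008}, {"tx": 0, "ty": -0.0015, "tz": 0, "turn": 0, "gripper": 0.008}, {"tx": 0, "ty": -0.0015, "tz": 0, "turn": 0, "gripper": 0.008}, {"tx": 0, "ty": -0.0015, "tz": 0, "turn": 0, "gripper": 0.008}, {"tx": 0, "ty": -0.0015, "tz": 0, "turn": 0, "gripper": 0.008}], newtons=8)

```text
time_s: 3.2
tcp_pos: [0.6746, 0.1995, 0.0497]
eef_rot: [-90.1, 0.0, 116.3]
contact_force: [-0.1, 0.2, 3.5]
gripper_width: 0.019
```

>>> apply_moves(deltas=[{"tx": 0, "ty": 0, "tz": 0, "turn": 0, "gripper": 0.008}, {"tx": 0, "ty": 0, "tz": 0, "turn": 0, "gripper": 0.008}])

```text
time_s: 3.4
tcp_pos: [0.6746, 0.1995, 0.0497]
eef_rot: [-90.1, 0.0, 116.3]
contact_force: [-2.1, -0.5, 5.6]
gripper_width: 0.0191
```

```bash
python3 shot.py 3 wrist scene; python3 - <<'E'
from h import *
p=cv2.imread('pics/wrist3.png');cv2.imwrite('pics/w3c.png',cv2.resize(p[40:300,190:460],None,fx=2.3,fy=2.3,interpolation=cv2.INTER_CUBIC))
E
```

```text
3.45 [0.67461111 0.19945547 0.04973595] [-9.00504215e+01  9.48991114e-03  1.16342397e+02] [-0.10361543  0.0015219   0.03159898 -0.00419221 -0.02875604 -0.10014684]
```

View pics/w3c.png

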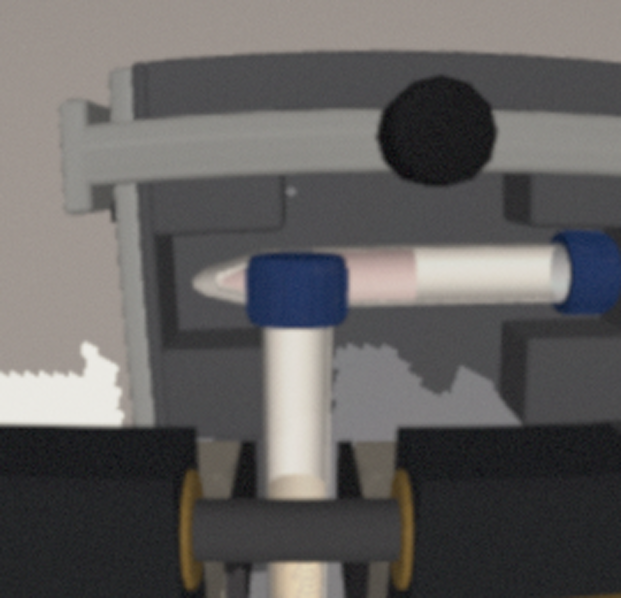

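The tube is gripped at 19 mm opening. Lifting now.

>>> apply_moves(deltas=[{"tx": 0, "ty": -0.02, "tz": 0, "turn": 0, "gripper": 0.008}, {"tx": 0, "ty": -0.05, "tz": 0, "turn": 0, "gripper": 0.008}, {"tx": 0, "ty": -0.08, "tz": 0, "turn": 0, "gripper": 0.008}, {"tx": 0, "ty": -0.09, "tz": 0, "turn": 0, "gripper": 0.008}, {"tx": 0, "ty": -0.09, "tz": 0, "turn": 0, "gripper": 0.008}])

```text
time_s: 4.0
tcp_pos: [0.6751, 0.1998, 0.1408]
eef_rot: [-90.2, -0.0, 116.3]
contact_force: [0.9, 0.9, -1.6]
gripper_width: 0.0189
```

```bash
python3 shot.py 4 wrist scene; python3 - <<'E'
from h import *
L=C=np.array([.6407,.2050]);a=np.deg2rad(27.8)
t=C-0.015*np.array([-np.sin(a),np.cos(a)]);print(t)
go(*t,.14,27.8)
p=cv2.imread('pics/scene4.png');q=cv2.imread('pics/wrist4.png')
cv2.imwrite('pics/c4.png',np.hstack([cv2.resize(p[120:300,200:400],(400,360)),cv2.resize(q[20:300,160:470],(398,360))]))
E
```

```text
4.05 [0.67416731 0.19938226 0.13899487] [-9.00362475e+01 -2.38332433e-02  1.16311435e+02] [ 0.01645005  1.50037648 -1.56287313 -0.58649472  0.2215765  -0.17151719]
[0.6476958  0.19173129]
delta tx,ty,tz [ 0.0049 -0.0021  0.0265] turn 1.5447 | t 4.1
```

View pics/c4.png

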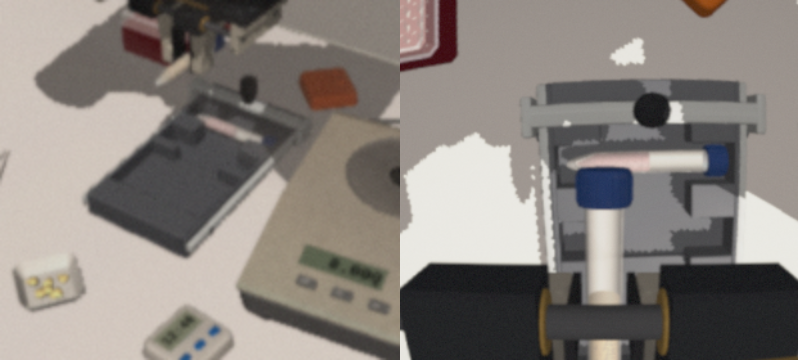

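```bash
python3 - <<'E'
from h import *;import pickle
s,p,d=pickle.load(open('pics/wrist4.pkl','rb'))
b=(p[...,2].astype(int)-p[...,0]>40).astype(np.uint8)
n,l,st,ce=cv2.connectedComponentsWithStats(b)
for i in range(1,n):
    if st[i,4]>60: print(st[i],ce[i])
K,R,e=cam('wrist',s)
T=lambda P:(P-s['tcp_pos'])@RT(s['eef_rot'])
i=max([i for i in range(1,n) if st[i,0]+st[i,2]<350 and st[i,4]>60],key=lambda i:st[i,4])
x0,y0,w,h,_=st[i]
for z in (-.011,0,): print(np.round(T(plane('wrist',[(x0+w/2,y0),(x0+w/2,y0+h)],s['tcp_pos'][2]+z,s)),4))
E
```

```text
[398 133  18  23 324] [406.97839506 143.86111111]
[ 297  151   44   31 1226] [318.64029364 165.94779772]
[  0 280  48  92 971] [ 18.29763131 325.21009269]
[[-0.0534  0.011  -0.0006]
 [-0.0378  0.011  -0.0006]]
[[-0.0546 -0.     -0.0006]
 [-0.0402 -0.     -0.0006]]
```

>>> apply_moves(deltas=[{"tx": 0.005, "ty": -0.002, "tz": 0.0265, "turn": 1.5447, "gripper": 0.008}, {"tx": 0.005, "ty": -0.002, "tz": 0.0265, "turn": 1.5447, "gripper": 0.008}, {"tx": 0.005, "ty": -0.002, "tz": 0.0265, "turn": 1.5447, "gripper": 0.008}, {"tx": 0.005, "ty": -0.002, "tz": 0.0265, "turn": 1.5447, "gripper": 0.008}, {"tx": 0.005, "ty": -0.002, "tz": 0.0265, "turn": 1.5447, "gripper": 0.008}])

```text
time_s: 4.6
tcp_pos: [0.6473, 0.1916, 0.1388]
eef_rot: [-89.9, 0.1, 73.0]
contact_force: [0.1, -0.2, 0.1]
gripper_width: 0.0191
```

```bash
python3 -c "
from h import *
go(0.6477,0.1917,0.14,27.8)"
```

```text
delta tx,ty,tz [ 0.0002 -0.0012 -0.0004] turn 0.7887 | t 4.6
```

>>> apply_moves(deltas=[{"tx": 0, "ty": 0, "tz": 0, "turn": 0.788, "gripper": 0.008}, {"tx": 0, "ty": 0, "tz": 0, "turn": 0.788, "gripper": 0.008}, {"tx": 0, "ty": 0, "tz": 0, "turn": 0.788, "gripper": 0.008}, {"tx": 0, "ty": 0, "tz": 0, "turn": 0.788, "gripper": 0.008}, {"tx": 0, "ty": 0, "tz": 0, "turn": 0.788, "gripper": 0.008}])

```text
time_s: 5.1
tcp_pos: [0.6473, 0.1916, 0.1387]
eef_rot: [-90.0, 0.2, 30.0]
contact_force: [-0.1, 0.2, -0.1]
gripper_width: 0.0189
```

>>> apply_moves(deltas=[{"tx": 0, "ty": 0, "tz": 0, "turn": 0.05, "gripper": 0.008}, {"tx": 0, "ty": 0, "tz": 0, "turn": 0.05, "gripper": 0.008}])

```text
time_s: 5.3
tcp_pos: [0.6474, 0.1916, 0.1389]
eef_rot: [-90.0, 0.2, 27.5]
contact_force: [-0.3, -0.6, 0.1]
gripper_width: 0.0192
```

```bash
python3 shot.py 5 wrist;python3 -c "
from h import *
go(0.6477,0.1917,0.08,27.8)"
```

```text
5.3 [0.64737873 0.19160217 0.13888184] [-89.99661954   0.18233994  27.47091539] [-0.05021398 -0.23226938  0.17094621  0.08952029 -0.05913936  3.81307439]
delta tx,ty,tz [ 0.0003  0.0592 -0.    ] turn -0.0037 | t 5.35
```

View pics/wrist5.png

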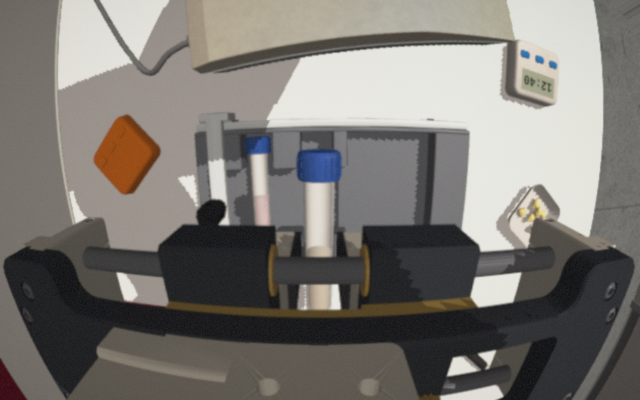

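```bash
python3 - <<'E'
from h import *
p=cv2.imread('pics/wrist5.png');cv2.imwrite('pics/w5c.png',cv2.resize(p[105:245,190:480],None,fx=2.7,fy=2.7,interpolation=cv2.INTER_CUBIC))
E
```

```text
(no output)
```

View pics/w5c.png

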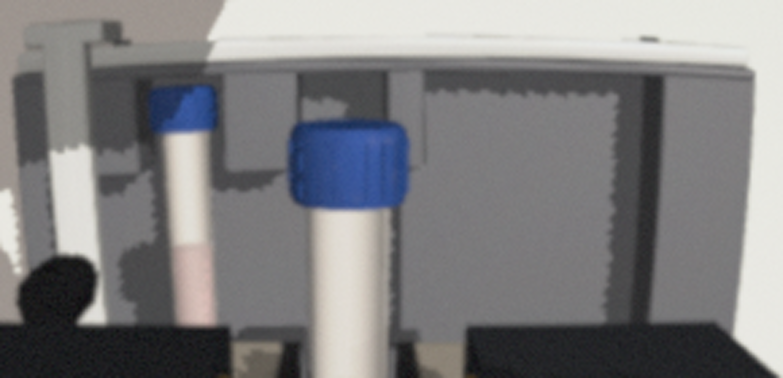

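```bash
python3 - <<'E'
from h import *;import pickle
s,p,d=pickle.load(open('pics/wrist5.pkl','rb'))
C=np.array([.6407,.2050]);Y=27.8
for nm,u,v,z in [('rib1 R top, y-28.5',297,100,.028),('rib2 L top y-1.5',388,100,.028),('rib1 L -51.5',224,100,.028),('rib2 R 10',424,100,.028),('endouter +120',752,75,.028),('bay end +86',662,200,.028),('rim in x-59',350,68,.028)]:
    P=plane('wrist',(190+u/2.7,105+v/2.7),z,s)[0];print(nm,np.round(P,4),np.round(loc(P,C,Y)*1e3,1))
P=plane('wrist',[(190+290/2.7,105+170/2.7),(190+407/2.7,105+170/2.7)],s['tcp_pos'][2]-.011,s);print(np.round(loc(P,C,Y)*1e3,1))
E
```

```text
rib1 R top, y-28.5 [0.6095 0.1555 0.028 ] [-50.7 -29.2]
rib2 L top y-1.5 [0.5969 0.1798 0.028 ] [-50.5  -1.9]
rib1 L -51.5 [0.6195 0.1357 0.028 ] [-51.1 -51.4]
rib2 R 10 [0.5918 0.1894 0.028 ] [-50.5   9. ]
endouter +120 [0.5312 0.2797 0.028 ] [-62.  117.2]
bay end +86 [0.5823 0.2726 0.028 ] [-20.1  87. ]
rim in x-59 [0.5936 0.1652 0.028 ] [-60.2 -13.2]
[[-45.  -24.8]
 [-44.8  -3.2]]
```

>>> apply_moves(deltas=[{"tx": 0, "ty": 0.025, "tz": -0.001, "turn": -0.003, "gripper": 0.008}, {"tx": 0, "ty": 0.05, "tz": -0.001, "turn": -0.003, "gripper": 0.008}, {"tx": 0, "ty": 0.075, "tz": -0.001, "turn": -0.003, "gripper": 0.008}, {"tx": 0, "ty": 0.085, "tz": -0.001, "turn": -0.003, "gripper": 0.008}, {"tx": 0, "ty": 0.085, "tz": -0.001, "turn": -0.003, "gripper": 0.008}])

```text
time_s: 5.85
tcp_pos: [0.6476, 0.1905, 0.0538]
eef_rot: [-90.0, 0.2, 27.7]
contact_force: [-0.4, 0.3, -0.6]
gripper_width: 0.0187
```

```bash
python3 shot.py 6 wrist;python3 -c "
from h import *
go(0.6477,0.1917,0.028,27.8)
p=cv2.imread('pics/wrist6.png');cv2.imwrite('pics/w6c.png',cv2.resize(p[55:300,150:500],None,fx=2.2,fy=2.2,interpolation=cv2.INTER_CUBIC))
"
```

```text
5.85 [0.64758955 0.19047726 0.05381891] [-90.01007679   0.22816387  27.73893491] [-0.05531004 -1.91728628  2.11940288  0.82525652 -1.35494446 -0.29425815]
delta tx,ty,tz [-0.0003  0.0274  0.0011] turn -0.0009 | t 5.9
```

View pics/w6c.png

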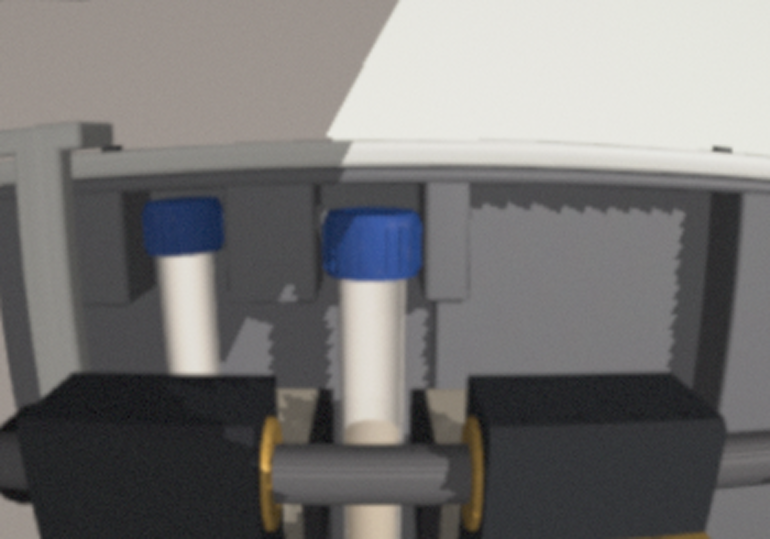

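The cap (325–422) is centred between the ribs (318 and 427), so I'll lower it.

>>> apply_moves(deltas=[{"tx": 0, "ty": 0.012, "tz": 0, "turn": 0, "gripper": 0.008}, {"tx": 0, "ty": 0.02, "tz": 0, "turn": 0, "gripper": 0.008}, {"tx": 0, "ty": 0.026, "tz": 0, "turn": 0, "gripper": 0.008}, {"tx": 0, "ty": 0.026, "tz": 0, "turn": 0, "gripper": 0.008}])

```text
time_s: 6.3
tcp_pos: [0.6482, 0.1909, 0.029]
eef_rot: [-90.0, 0.1, 27.7]
contact_force: [0.1, -0.4, -0.1]
gripper_width: 0.0191
```

>>> apply_moves(deltas=[{"tx": 0, "ty": 0.001, "tz": 0, "turn": 0, "gripper": 0.012}, {"tx": 0, "ty": 0.001, "tz": 0, "turn": 0, "gripper": 0.028}, {"tx": 0, "ty": 0.001, "tz": 0, "turn": 0, "gripper": 0.028}, {"tx": 0, "ty": 0.001, "tz": 0, "turn": 0, "gripper": 0.028}])

```text
time_s: 6.7
tcp_pos: [0.6489, 0.1912, 0.0293]
eef_rot: [-90.0, -0.0, 27.7]
contact_force: [-0.6, -0.5, 0.2]
gripper_width: 0.0274
```

>>> apply_moves(deltas=[{"tx": 0, "ty": -0.02, "tz": 0, "turn": 0, "gripper": 0.028}, {"tx": 0, "ty": -0.06, "tz": 0, "turn": 0, "gripper": 0.03}, {"tx": 0, "ty": -0.11, "tz": 0, "turn": 0, "gripper": 0.06}, {"tx": 0, "ty": -0.14, "tz": 0, "turn": 0, "gripper": 0.0876}, {"tx": 0, "ty": -0.14, "tz": 0, "turn": 0, "gripper": 0.0876}])

```text
time_s: 7.2
tcp_pos: [0.6514, 0.1923, 0.1754]
eef_rot: [-90.0, -0.6, 27.7]
contact_force: [0.4, -0.3, -0.1]
gripper_width: 0.0486
```

```bash
python3 shot.py 7 wrist scene;python3 -c "
from h import *
p=cv2.imread('pics/wrist7.png');q=cv2.imread('pics/scene7.png')
cv2.imwrite('pics/w7c.png',np.vstack([cv2.resize(p[55:300,150:500],(700,330)),cv2.resize(q[130:330,180:480],(700,268))[:268]]))
"
```

```text
7.25 [0.64998608 0.19186967 0.17228642] [-89.98460712  -0.32990845  27.70141778] [-0.02454333  2.39068625 -3.15769581 -1.03867547  1.08017722  0.03352631]
```

View pics/w7c.png

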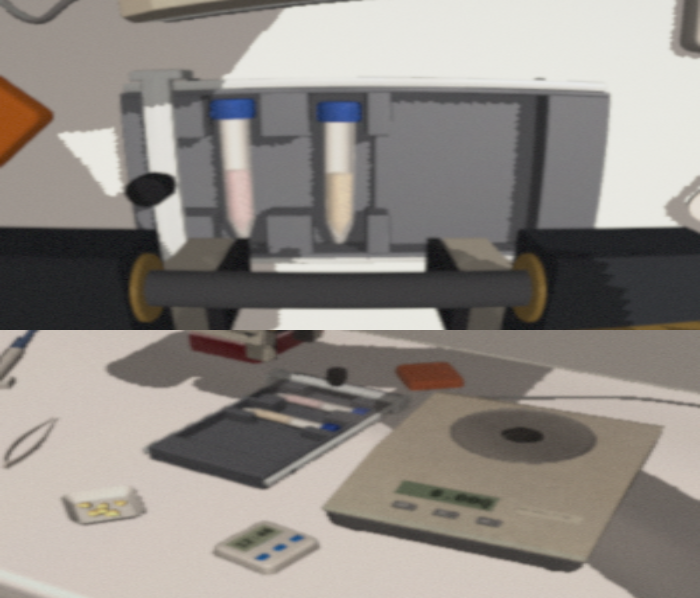

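The tube lies in its lane, level with its neighbour (wrist view: cap at (339,110), tip at (340,240)). The timer comes next.

```bash
python3 - <<'E'
from h import *;import pickle
s,p,d=pickle.load(open('pics/scene7.pkl','rb'))
cv2.imwrite('pics/s7t.png',cv2.resize(p[180:300,200:360,::-1],None,fx=4.5,fy=4.5,interpolation=cv2.INTER_CUBIC))
print(plane('top',[(286,251)],.06),plane('top',[(286,251)],.0))
go(0.4265,0.3232,.18,114)
E
```

```text
[[0.43262205 0.26697346 0.06      ]] [[0.43489167 0.26988965 0.        ]]
delta tx,ty,tz [-0.1357 -0.0102  0.2201] turn -1.5066 | t 7.3
```

View pics/s7t.png

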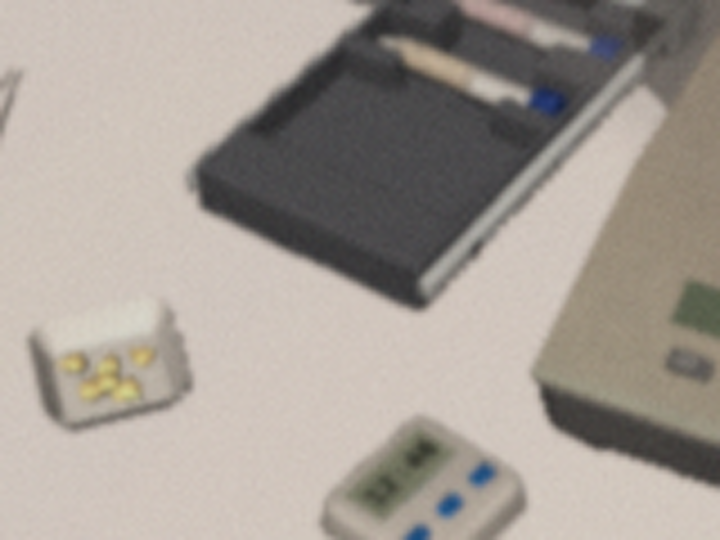

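>>> apply_moves(deltas=[{"tx": -0.1357, "ty": -0.01, "tz": 0.22, "turn": -1.5066, "gripper": 0.0876}, {"tx": -0.1357, "ty": -0.01, "tz": 0.22, "turn": -1.5066, "gripper": 0.0876}, {"tx": -0.1357, "ty": -0.01, "tz": 0.22, "turn": -1.5066, "gripper": 0.0876}, {"tx": -0.1357, "ty": -0.01, "tz": 0.22, "turn": -1.5066, "gripper": 0.0876}, {"tx": -0.1357, "ty": -0.01, "tz": 0.22, "turn": -1.5066, "gripper": 0.0876}])

```text
time_s: 7.8
tcp_pos: [0.4315, 0.3183, 0.1771]
eef_rot: [-89.9, 0.1, 71.0]
contact_force: [-0.2, 1.9, 0.6]
gripper_width: 0.0869
```

```bash
python3 -c "
from h import *
go(0.4265,0.3232,.18,114)"
```

```text
delta tx,ty,tz [ 0.003  -0.0029  0.0063] turn -0.7507 | t 7.8
```

>>> apply_moves(deltas=[{"tx": 0, "ty": 0, "tz": 0, "turn": -0.7507, "gripper": 0.0876}, {"tx": 0, "ty": 0, "tz": 0, "turn": -0.7507, "gripper": 0.0876}, {"tx": 0, "ty": 0, "tz": 0, "turn": -0.7507, "gripper": 0.0876}, {"tx": 0, "ty": 0, "tz": 0, "turn": -0.7507, "gripper": 0.0876}, {"tx": 0, "ty": 0, "tz": 0, "turn": -0.7507, "gripper": 0.0876}])

```text
time_s: 8.3
tcp_pos: [0.4331, 0.3178, 0.177]
eef_rot: [-89.9, 0.1, 114.0]
contact_force: [-0.2, -0.3, 0.4]
gripper_width: 0.0874
```

>>> apply_moves(deltas=[{"tx": 0, "ty": 0, "tz": 0, "turn": 0, "gripper": 0.0876}])

```text
time_s: 8.4
tcp_pos: [0.4332, 0.3179, 0.1772]
eef_rot: [-89.9, 0.1, 113.8]
contact_force: [-0.3, -0.5, -0.1]
gripper_width: 0.0872
```

```bash
python3 shot.py 8 wrist; python3 -c "
from h import *
p=cv2.imread('pics/wrist8.png');cv2.imwrite('pics/w8c.png',cv2.resize(p[100:260,220:420],None,fx=3.7,fy=3.7,interpolation=cv2.INTER_CUBIC))"
```

```text
8.4 [0.43322173 0.31786486 0.17722099] [-8.98694729e+01  6.53389247e-02  1.13762893e+02] [  0.02953768  -0.09724711   0.2158023   -0.06595966  -0.16655405
 -10.52372273]
```

View pics/w8c.png

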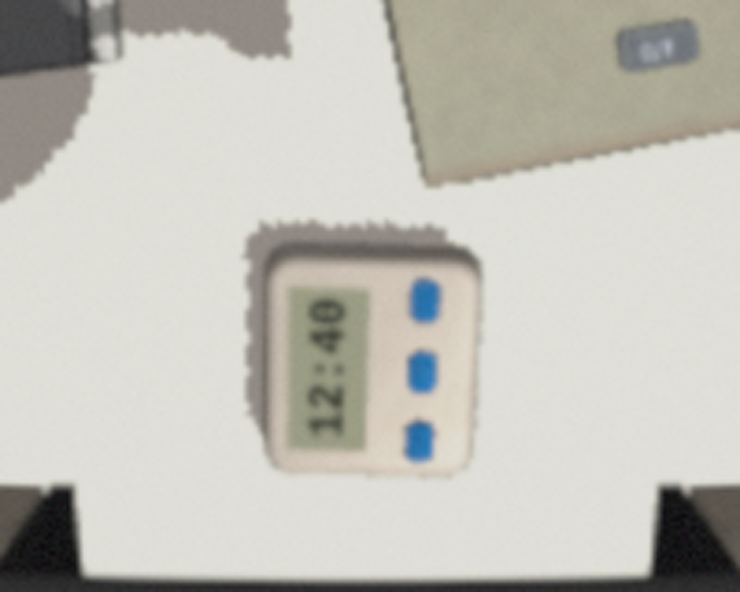

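View pics/wrist8.png

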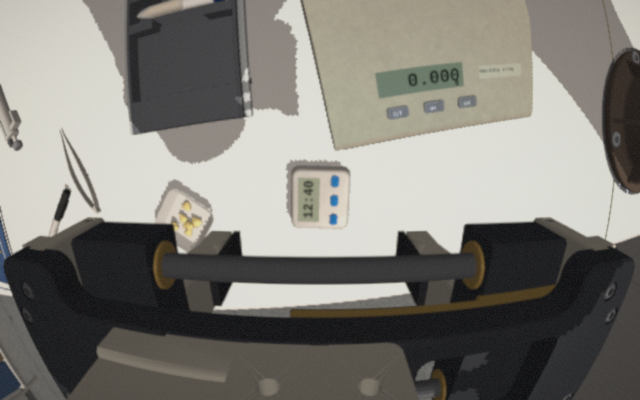

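```bash
python3 - <<'E'
from h import *;import pickle
s,p,d=pickle.load(open('pics/wrist8.pkl','rb'))
R=RT(s['eef_rot'])
f=lambda u,v,z:plane('wrist',(220+u/3.7,100+v/3.7),z,s)[0]
for nm,u,v,z in [('L1',266,290,.012),('L2',269,430,.012),('R1',481,290,.012),('R2',472,440,.012),('T1 bench',295,240,.004),('T2',450,242,.004),('B1',295,470,.012),('B2',450,476,.012),('b1',426,301,.017),('b3',419,441,.017),('scr1',288,287,.017),('scr2',288,449,.017),('scr3',369,291,.017),('scr4',366,450,.017)]:
    P=f(u,v,z);print(nm,np.round(P,4),np.round((P-s['tcp_pos'])@R*1e3,1)[[0,2]])
g=cv2.cvtColor(p,cv2.COLOR_RGB2HSV)
print(p[200,325-100+100],p[170,260],p[140,300])
E
```

```text
L1 [0.4619 0.3201 0.012 ] [ -9.3 -27.5]
L2 [0.4458 0.3568 0.012 ] [ 30.8 -27.5]
R1 [0.4082 0.2965 0.012 ] [-9.3 31.1]
R2 [0.3921 0.3365 0.012 ] [33.8 29.7]
T1 bench [0.46   0.3055 0.004 ] [-21.8 -19.9]
T2 [0.4204 0.2887 0.004 ] [-21.3  23.1]
B1 [0.4344 0.3649 0.012 ] [ 42.7 -20.4]
B2 [0.3933 0.3488 0.012 ] [44.6 23.7]
b1 [0.4214 0.3045 0.017 ] [-7.2 15.8]
b3 [0.4067 0.3413 0.017 ] [32.3 14.5]
scr1 [0.4568 0.3159 0.017 ] [-11.1 -21.1]
scr2 [0.4391 0.3581 0.017 ] [ 34.7 -21.9]
scr3 [0.4365 0.3082 0.017 ] [-10.    0.5]
scr4 [0.4191 0.3496 0.017 ] [34.9 -0.2]
[213 201 188] [223 223 215] [223 222 216]
```

```bash
python3 -c "
from h import *
go(0.4275,0.327,.024,112.6)"
```

```text
delta tx,ty,tz [0.0108 0.1534 0.0014] turn 0.0147 | t 8.45
```

>>> apply_moves(deltas=[{"tx": 0.0108, "ty": 0.04, "tz": 0.0014, "turn": 0.0147, "gripper": 0.0876}, {"tx": 0.0108, "ty": 0.08, "tz": 0.0014, "turn": 0.0147, "gripper": 0.0876}, {"tx": 0.0108, "ty": 0.11, "tz": 0.0014, "turn": 0.0147, "gripper": 0.0876}, {"tx": 0.0108, "ty": 0.13, "tz": 0.0014, "turn": 0.0147, "gripper": 0.0876}, {"tx": 0.0108, "ty": 0.13, "tz": 0.0014, "turn": 0.0147, "gripper": 0.0876}])

```text
time_s: 8.95
tcp_pos: [0.4267, 0.3256, 0.0453]
eef_rot: [-89.7, 0.2, 112.5]
contact_force: [-0.0, -0.2, 0.7]
gripper_width: 0.0873
```

```bash
python3 -c "
from h import *
go(0.4275,0.327,.024,112.6)"
```

```text
delta tx,ty,tz [ 0.001   0.0213 -0.0014] turn -0.0014 | t 8.95
```

>>> apply_moves(deltas=[{"tx": 0.001, "ty": 0.012, "tz": -0.001, "turn": 0, "gripper": 0.0876}, {"tx": 0.001, "ty": 0.021, "tz": -0.001, "turn": 0, "gripper": 0.0876}, {"tx": 0.001, "ty": 0.021, "tz": -0.001, "turn": 0, "gripper": 0.05}, {"tx": 0.001, "ty": 0.021, "tz": -0.001, "turn": 0, "gripper": 0.05}, {"tx": 0.001, "ty": 0.021, "tz": -0.001, "turn": 0, "gripper": 0.05}], newtons=12)

```text
time_s: 9.45
tcp_pos: [0.429, 0.3295, 0.0283]
eef_rot: [-90.1, -0.0, 112.8]
contact_force: [-0.6, 0.2, 0.2]
gripper_width: 0.0694
```

>>> apply_moves(deltas=[{"tx": 0, "ty": 0, "tz": 0, "turn": 0, "gripper": 0.05}, {"tx": 0, "ty": 0, "tz": 0, "turn": 0, "gripper": 0.05}])

```text
time_s: 9.65
tcp_pos: [0.4289, 0.3293, 0.0282]
eef_rot: [-90.0, -0.0, 112.8]
contact_force: [-1.4, 0.6, 1.8]
gripper_width: 0.0573
```

>>> apply_moves(deltas=[{"tx": 0, "ty": 0, "tz": 0, "turn": 0, "gripper": 0.05}])

```text
time_s: 9.75
tcp_pos: [0.4289, 0.3293, 0.0281]
eef_rot: [-90.0, -0.0, 112.8]
contact_force: [-0.4, 0.8, 3.8]
gripper_width: 0.057
```

```bash
python3 shot.py 9 wrist scene;python3 -c "
from h import *
p=cv2.imread('pics/wrist9.png');q=cv2.imread('pics/scene9.png')
cv2.imwrite('pics/w9c.png',np.vstack([cv2.resize(p[100:300,150:500],(700,330)),cv2.resize(q[180:380,180:480],(700,268))[:268]]))
"
```

```text
9.8 [0.42889274 0.32938117 0.02810815] [-9.00383971e+01 -2.15888801e-02  1.12800625e+02] [-0.01826694  0.06364323  0.0009901   0.01141835 -0.03917968 -0.13363818]
```

View pics/w9c.png

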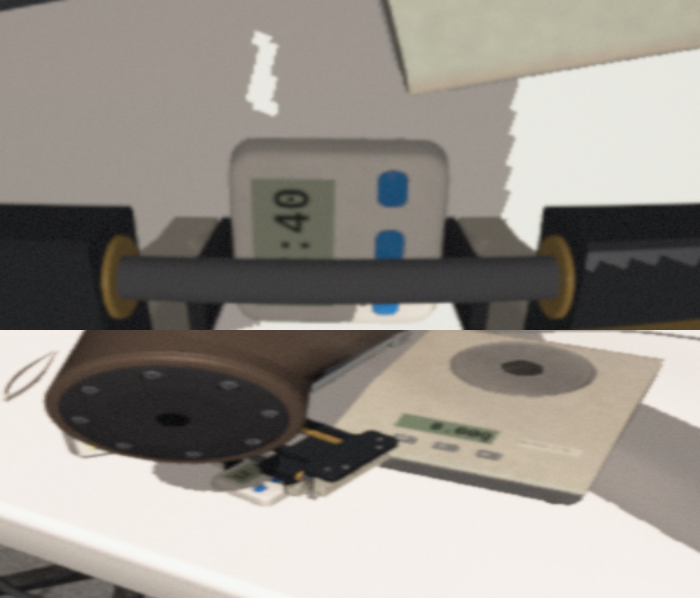

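The pads sit on the rounded upper edge (57 mm opening). I'll regrip lower.

>>> apply_moves(deltas=[{"tx": 0, "ty": 0, "tz": 0, "turn": 0, "gripper": 0.075}, {"tx": 0, "ty": 0, "tz": 0, "turn": 0, "gripper": 0.075}, {"tx": 0, "ty": 0.005, "tz": 0, "turn": 0, "gripper": 0.075}, {"tx": 0, "ty": 0.005, "tz": 0, "turn": 0, "gripper": 0.075}, {"tx": 0, "ty": 0.005, "tz": 0, "turn": 0, "gripper": 0.05}])

```text
time_s: 10.35
tcp_pos: [0.4285, 0.3289, 0.0222]
eef_rot: [-90.0, 0.0, 112.8]
contact_force: [0.1, 0.5, 0.0]
gripper_width: 0.0708
```

>>> apply_moves(deltas=[{"tx": 0, "ty": 0, "tz": 0, "turn": 0, "gripper": 0.05}, {"tx": 0, "ty": 0, "tz": 0, "turn": 0, "gripper": 0.05}, {"tx": 0, "ty": 0, "tz": 0, "turn": 0, "gripper": 0.05}, {"tx": 0, "ty": 0, "tz": 0, "turn": 0, "gripper": 0.05}])

```text
time_s: 10.75
tcp_pos: [0.4287, 0.3291, 0.0227]
eef_rot: [-90.0, -0.0, 112.8]
contact_force: [-0.6, 0.3, -0.8]
gripper_width: 0.0593
```

>>> apply_moves(deltas=[{"tx": 0, "ty": 0, "tz": 0, "turn": 0, "gripper": 0.05}, {"tx": 0, "ty": -0.01, "tz": 0, "turn": 0, "gripper": 0.05}, {"tx": 0, "ty": -0.03, "tz": 0, "turn": 0, "gripper": 0.05}, {"tx": 0, "ty": -0.06, "tz": 0, "turn": 0, "gripper": 0.05}, {"tx": 0, "ty": -0.06, "tz": 0, "turn": 0, "gripper": 0.05}], newtons=15)

```text
time_s: 11.25
tcp_pos: [0.4304, 0.3312, 0.0871]
eef_rot: [-90.3, -0.2, 112.9]
contact_force: [0.4, 1.2, -0.1]
gripper_width: 0.0595
```

```bash
python3 shot.py 10 wrist scene;python3 -c "
from h import *
p=cv2.imread('pics/wrist10.png');q=cv2.imread('pics/scene10.png')
cv2.imwrite('pics/w10c.png',np.vstack([cv2.resize(p[100:300,150:500],(700,330)),cv2.resize(q[180:380,180:480],(700,268))[:268]]))
"
```

```text
11.3 [0.42967449 0.33045756 0.08535162] [-90.23911558  -0.14748705 112.81385439] [-0.01491683  1.93891787 -2.01160208 -0.8797184   1.38562265 -0.05702419]
```

View pics/w10c.png

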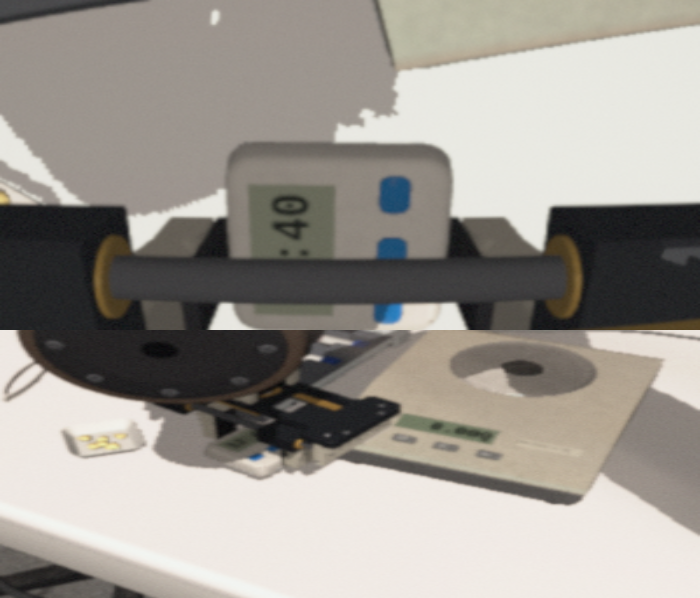

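```bash
python3 - <<'E'
from h import *;import pickle
s,p,d=pickle.load(open('pics/wrist10.pkl','rb'))
cv2.imwrite('pics/w10d.png',cv2.resize(p[175:310,250:390,::-1],None,fx=4.3,fy=4.3,interpolation=cv2.INTER_CUBIC))
E
```

```text
(no output)
```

View pics/w10d.png

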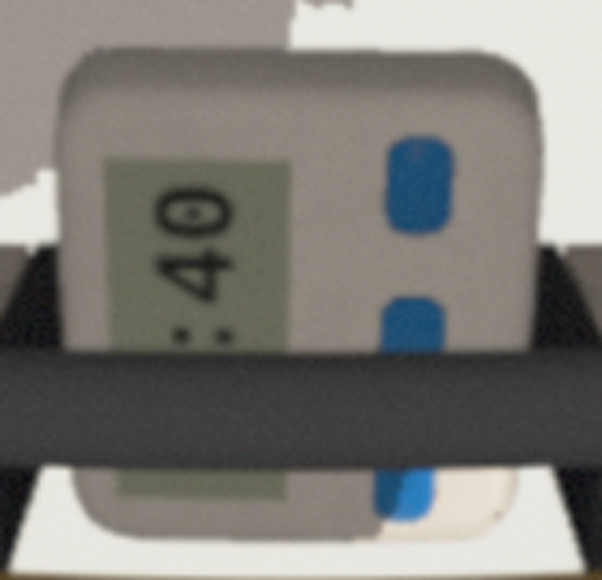

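```bash
python3 - <<'E'
from h import *;import pickle
s,p,d=pickle.load(open('pics/wrist10.pkl','rb'));R=RT(s['eef_rot'])
for nm,u,v,h in [('top bottom-edge',300,48,-.020),('top mid',300,48,-.014),('topface edge',300,88,-.0057),('bot face',300,538,-.0075),('bot mid',300,538,-.014),('L',58,200,-.010),('R',541,200,-.010),('scrT',200,158,-.0057),('scrB',200,498,-.0057)]:
    P=plane('wrist',(250+u/4.3,175+v/4.3),s['tcp_pos'][2]+h,s)[0];print(nm,np.round((P-s['tcp_pos'])@R*1e3,1))
C=np.array([.6407,.2050]);a=np.deg2rad(27.8)
t=C+0.048*np.array([-np.sin(a),np.cos(a)]);print(t);go(*t,.1,117.8)
E
```

```text
top bottom-edge [-33.7  19.9  -0.1]
top mid [-35.   13.9  -0.2]
topface edge [-32.2   5.6  -0.2]
bot face [29.3  7.6 -0.1]
bot mid [33.6 14.1 -0.1]
L [-17.1  10.1 -29.5]
R [-17.2   9.8  29. ]
scrT [-23.9   5.7 -11.7]
scrB [ 22.    5.8 -12.9]
[0.61831344 0.24745989]
delta tx,ty,tz [-0.1491 -0.0159 -0.1427] turn -0.0874 | t 11.35
```

>>> apply_moves(deltas=[{"tx": -0.03, "ty": -0.025, "tz": -0.03, "turn": -0.0874, "gripper": 0.05}, {"tx": -0.06, "ty": -0.025, "tz": -0.06, "turn": -0.0874, "gripper": 0.05}, {"tx": -0.09, "ty": -0.025, "tz": -0.09, "turn": -0.0874, "gripper": 0.05}, {"tx": -0.12, "ty": -0.025, "tz": -0.12, "turn": -0.0874, "gripper": 0.05}, {"tx": -0.149, "ty": -0.025, "tz": -0.1427, "turn": -0.0874, "gripper": 0.05}])

```text
time_s: 11.85
tcp_pos: [0.6194, 0.246, 0.1066]
eef_rot: [-89.9, 0.0, 117.8]
contact_force: [-0.4, 1.2, -0.7]
gripper_width: 0.0591
```

>>> apply_moves(deltas=[{"tx": 0, "ty": 0, "tz": 0, "turn": 0, "gripper": 0.05}, {"tx": 0, "ty": 0, "tz": 0, "turn": 0, "gripper": 0.05}, {"tx": 0, "ty": 0, "tz": 0, "turn": 0, "gripper": 0.05}])

```text
time_s: 12.15
tcp_pos: [0.6171, 0.2469, 0.1069]
eef_rot: [-89.9, 0.0, 117.8]
contact_force: [0.1, -0.1, -1.1]
gripper_width: 0.059
```

```bash
python3 shot.py 11 wrist;python3 -c "
from h import *
go(.6183,.2475,.06,117.8)
p=cv2.imread('pics/wrist11.png');cv2.imwrite('pics/w11c.png',cv2.resize(p[60:310,180:460],None,fx=2.3,fy=2.3,interpolation=cv2.INTER_CUBIC))"
```

```text
12.15 [0.61712313 0.24690869 0.10690327] [-8.99107809e+01  1.80211222e-03  1.17800120e+02] [ 0.85888603 -0.75578303 -0.15186512  0.18951737 -0.09119255 -0.00285571]
delta tx,ty,tz [-0.0004  0.0473 -0.0012] turn 0.0007 | t 12.2
```

View pics/w11c.png

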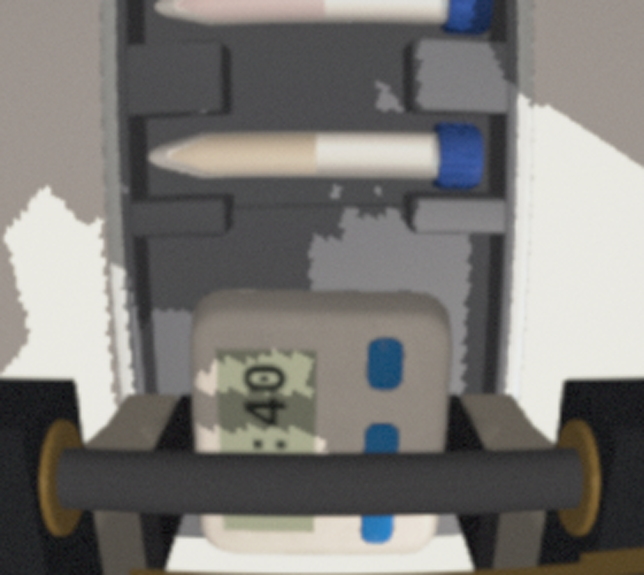

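>>> apply_moves(deltas=[{"tx": 0, "ty": 0.025, "tz": -0.001, "turn": 0, "gripper": 0.05}, {"tx": 0, "ty": 0.045, "tz": -0.001, "turn": 0, "gripper": 0.05}, {"tx": 0, "ty": 0.055, "tz": -0.001, "turn": 0, "gripper": 0.05}, {"tx": 0, "ty": 0.055, "tz": -0.001, "turn": 0, "gripper": 0.05}])

```text
time_s: 12.6
tcp_pos: [0.6175, 0.2475, 0.0514]
eef_rot: [-89.8, 0.0, 117.9]
contact_force: [-0.1, -0.3, -0.3]
gripper_width: 0.0591
```

```bash
python3 shot.py 12 wrist;python3 -c "
from h import *
go(.6183,.2475,.034,117.8)
p=cv2.imread('pics/wrist12.png');cv2.imwrite('pics/w12c.png',cv2.resize(p[60:310,180:460],None,fx=2.3,fy=2.3,interpolation=cv2.INTER_CUBIC))"
```

```text
12.6 [0.61751685 0.24754627 0.0513684 ] [-8.98450885e+01  2.01362143e-02  1.17859253e+02] [-0.30356662 -1.40805456  1.74520548  0.64840214 -1.37107763  0.04629615]
delta tx,ty,tz [-0.0003  0.0186  0.0002] turn 0.0011 | t 12.65
```

View pics/w12c.png

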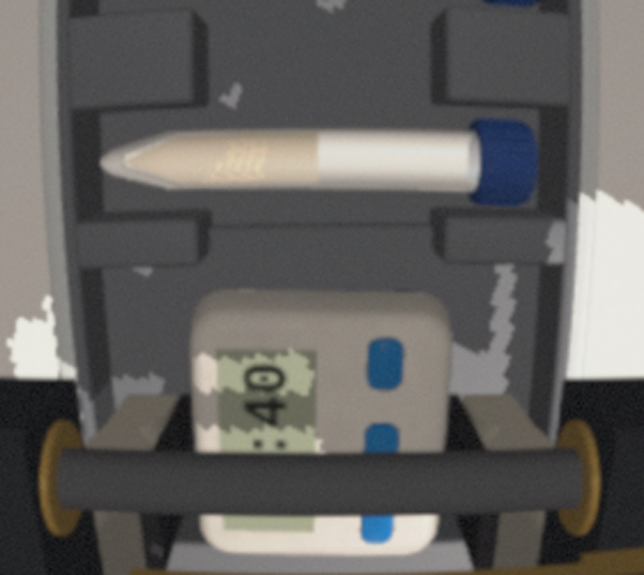

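The timer hovers inside the bay outline and clears the rib at v≈265. Lowering it.

>>> apply_moves(deltas=[{"tx": 0, "ty": 0.008, "tz": 0, "turn": 0, "gripper": 0.05}, {"tx": 0, "ty": 0.014, "tz": 0, "turn": 0, "gripper": 0.05}, {"tx": 0, "ty": 0.018, "tz": 0, "turn": 0, "gripper": 0.05}, {"tx": 0, "ty": 0.018, "tz": 0, "turn": 0, "gripper": 0.05}])

```text
time_s: 13.05
tcp_pos: [0.6186, 0.2472, 0.034]
eef_rot: [-89.9, 0.0, 117.8]
contact_force: [-0.5, 0.4, -0.3]
gripper_width: 0.0596
```

>>> apply_moves(deltas=[{"tx": 0, "ty": 0.001, "tz": 0, "turn": 0, "gripper": 0.05}, {"tx": 0, "ty": 0.001, "tz": 0, "turn": 0, "gripper": 0.067}, {"tx": 0, "ty": 0.001, "tz": 0, "turn": 0, "gripper": 0.067}, {"tx": 0, "ty": 0.001, "tz": 0, "turn": 0, "gripper": 0.067}])

```text
time_s: 13.45
tcp_pos: [0.619, 0.2476, 0.0339]
eef_rot: [-90.0, -0.0, 117.8]
contact_force: [0.0, -0.9, 0.0]
gripper_width: 0.0665
```

>>> apply_moves(deltas=[{"tx": 0, "ty": -0.02, "tz": 0, "turn": 0, "gripper": 0.067}, {"tx": 0, "ty": -0.06, "tz": 0, "turn": 0, "gripper": 0.067}, {"tx": 0, "ty": -0.1, "tz": 0, "turn": 0, "gripper": 0.067}, {"tx": 0, "ty": -0.12, "tz": 0, "turn": 0, "gripper": 0.067}, {"tx": 0, "ty": -0.12, "tz": 0, "turn": 0, "gripper": 0.067}])

```text
time_s: 13.95
tcp_pos: [0.6208, 0.2486, 0.1582]
eef_rot: [-90.4, -0.0, 117.8]
contact_force: [-0.4, 0.4, 0.2]
gripper_width: 0.0674
```

```bash
python3 shot.py 13 wrist scene;python3 -c "
from h import *
p=cv2.imread('pics/wrist13.png');q=cv2.imread('pics/scene13.png')
cv2.imwrite('pics/w13c.png',np.vstack([cv2.resize(p[80:310,150:490],(560,379)),cv2.resize(q[130:290,180:480],(560,220))]))
"
```

```text
14.0 [0.61965413 0.24807238 0.15582466] [-9.02231886e+01 -3.75530054e-02  1.17805851e+02] [-0.08337339  2.0281793  -2.50097256 -0.8145908   0.8036054   0.08388915]
```

View pics/w13c.png

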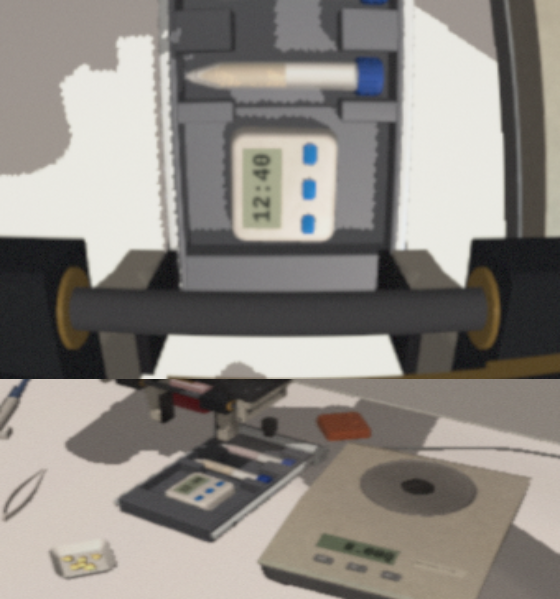

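```bash
python3 - <<'E'
from h import *;import pickle
s,p,d=pickle.load(open('pics/wrist13.pkl','rb'));K,R,_=cam('wrist',s)
f=560/340
for nm,u,v in [('tim UL',245,142),('UR',325,142),('LL',245,232),('LR',325,232),('tube tip',215,76),('tubebar',300,76),('cap',370,76),('rib',370,30)]:
    U,V=round(150+u/f),round(80+v/f*230/379*f) if 0 else round(80+v*230/379)
    e,dd=ray('wrist',[(U,V)],s);k=dd@R[:,2];w=d[V-1:V+2,U-1:U+2];P=e+dd[0]*(np.median(w)/-k[0]);print(nm,np.round(P,4),np.round(loc(P,np.array([.6407,.2050]),27.8)*1e3,1))
go(.6873,.118,.13,27.8)
E
```

```text
tim UL [0.6503 0.2337 0.0253] [21.8 20.9]
UR [0.6123 0.2136 0.0252] [-21.1  20.8]
LL [0.6267 0.28   0.0249] [22.6 72.9]
LR [0.5871 0.2589 0.0253] [-22.3  72.7]
tube tip [0.6812 0.2094 0.0217] [ 37.9 -15. ]
tubebar [0.6409 0.1885 0.022 ] [ -7.5 -14.7]
cap [0.6077 0.17   0.0254] [-45.5 -15.5]
rib [0.6199 0.1484 0.0277] [-44.8 -40.4]
delta tx,ty,tz [-1.466e-01  2.400e-02 -1.000e-04] turn 1.5705 | t 14.05
```

Depth puts the timer at 25 mm on all four corners, flat and below the rim. The tube's cap is at 25 mm and its barrel at 22 mm. The knob is next.

>>> apply_moves(deltas=[{"tx": -0.1466, "ty": 0.024, "tz": 0, "turn": 1.5705, "gripper": 0.055}, {"tx": -0.1466, "ty": 0.024, "tz": 0, "turn": 1.5705, "gripper": 0.055}, {"tx": -0.1466, "ty": 0.024, "tz": 0, "turn": 1.5705, "gripper": 0.055}, {"tx": -0.1466, "ty": 0.024, "tz": 0, "turn": 1.5705, "gripper": 0.055}, {"tx": -0.1466, "ty": 0.024, "tz": 0, "turn": 1.5705, "gripper": 0.055}])

```text
time_s: 14.55
tcp_pos: [0.6867, 0.1153, 0.1269]
eef_rot: [-89.8, 0.1, 74.3]
contact_force: [-0.3, 0.6, 0.1]
gripper_width: 0.0551
```

```bash
python3 -c "
from h import *
go(.6873,.118,.13,27.8)"
```

```text
delta tx,ty,tz [ 0.0027 -0.0031  0.0002] turn 0.8114 | t 14.55
```

>>> apply_moves(deltas=[{"tx": 0, "ty": 0, "tz": 0, "turn": 0.795, "gripper": 0.055}, {"tx": 0, "ty": 0, "tz": 0, "turn": 0.795, "gripper": 0.055}, {"tx": 0, "ty": 0, "tz": 0, "turn": 0.795, "gripper": 0.055}, {"tx": 0, "ty": 0, "tz": 0, "turn": 0.795, "gripper": 0.055}, {"tx": 0, "ty": 0, "tz": 0, "turn": 0.795, "gripper": 0.055}])

```text
time_s: 15.05
tcp_pos: [0.6863, 0.1175, 0.1276]
eef_rot: [-90.0, 0.2, 31.5]
contact_force: [0.5, -0.5, 0.3]
gripper_width: 0.055
```

>>> apply_moves(deltas=[{"tx": 0, "ty": 0, "tz": 0, "turn": 0.045, "gripper": 0.055}, {"tx": 0, "ty": 0, "tz": 0, "turn": 0.045, "gripper": 0.055}])

```text
time_s: 15.25
tcp_pos: [0.6864, 0.1175, 0.1278]
eef_rot: [-90.0, 0.2, 29.2]
contact_force: [-0.5, 0.1, -0.1]
gripper_width: 0.055
```

```bash
python3 shot.py 14 wrist; python3 -c "
from h import *
go(.6873,.118,.062,27.8)"
```

```text
15.25 [0.68641868 0.11751664 0.12783432] [-89.97207317   0.1562919   29.23598403] [-0.06759025 -0.13197183  0.26025325  0.12416983 -0.09074334  3.65651898]
delta tx,ty,tz [0.001  0.0661 0.    ] turn 0.027 | t 15.3
```

View pics/wrist14.png

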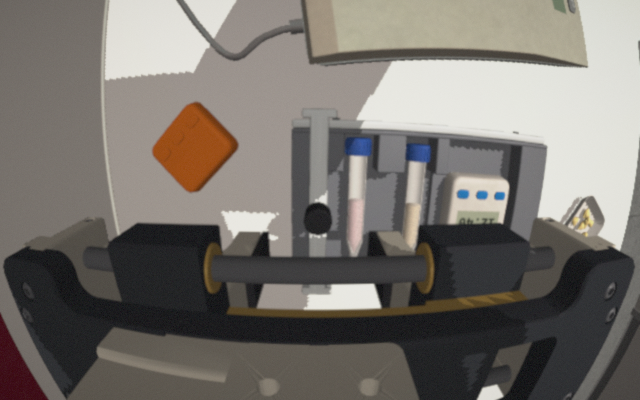

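The knob at (318,218) is centred between the fingers.

```bash
python3 - <<'E'
from h import *;import pickle
s,p,d=pickle.load(open('pics/wrist14.pkl','rb'))
P=plane('wrist',[(318,214)],.068,s)[0];print(P,(P-s['tcp_pos'])@RT(s['eef_rot']))
E
```

```text
[0.68179309 0.11505559 0.068     ] [-5.07512522e-03  5.98484301e-02  8.24459553e-05]
```

>>> apply_moves(deltas=[{"tx": 0.001, "ty": 0.03, "tz": 0, "turn": 0.027, "gripper": 0.055}, {"tx": 0.001, "ty": 0.055, "tz": 0, "turn": 0.027, "gripper": 0.055}, {"tx": 0.001, "ty": 0.065, "tz": 0, "turn": 0.027, "gripper": 0.055}, {"tx": 0.001, "ty": 0.065, "tz": 0, "turn": 0.027, "gripper": 0.03}])

```text
time_s: 15.7
tcp_pos: [0.6869, 0.1178, 0.0625]
eef_rot: [-90.0, 0.2, 27.8]
contact_force: [-0.3, 0.3, -0.1]
gripper_width: 0.0513
```

>>> apply_moves(deltas=[{"tx": -0.002, "ty": 0, "tz": 0, "turn": 0, "gripper": 0.01}, {"tx": -0.002, "ty": 0, "tz": 0, "turn": 0, "gripper": 0.01}, {"tx": -0.002, "ty": 0, "tz": 0, "turn": 0, "gripper": 0.01}, {"tx": -0.002, "ty": 0, "tz": 0, "turn": 0, "gripper": 0.01}, {"tx": -0.002, "ty": 0, "tz": 0, "turn": 0, "gripper": 0.01}], newtons=15)

```text
time_s: 16.2
tcp_pos: [0.6868, 0.1175, 0.0656]
eef_rot: [-90.0, -0.1, 27.7]
contact_force: [-0.3, -0.2, 3.6]
gripper_width: 0.0193
```

>>> apply_moves(deltas=[{"tx": 0, "ty": 0, "tz": 0, "turn": 0, "gripper": 0.01}, {"tx": 0, "ty": 0, "tz": 0, "turn": 0, "gripper": 0.01}])

```text
time_s: 16.4
tcp_pos: [0.6868, 0.1175, 0.0656]
eef_rot: [-90.0, -0.1, 27.8]
contact_force: [-2.1, -0.2, 6.0]
gripper_width: 0.019
```

>>> apply_moves(deltas=[{"tx": 0, "ty": 0, "tz": 0.008, "turn": 0, "gripper": 0.01}, {"tx": 0, "ty": 0, "tz": 0.02, "turn": 0, "gripper": 0.01}, {"tx": 0, "ty": 0, "tz": 0.035, "turn": 0, "gripper": 0.01}, {"tx": 0, "ty": 0, "tz": 0.05, "turn": 0, "gripper": 0.01}, {"tx": 0, "ty": 0, "tz": 0.065, "turn": 0, "gripper": 0.01}], newtons=20)

```text
time_s: 16.9
tcp_pos: [0.6561, 0.1747, 0.0656]
eef_rot: [-90.0, -0.0, 27.7]
contact_force: [-1.3, -2.0, 6.3]
gripper_width: 0.0195
```

>>> apply_moves(deltas=[{"tx": 0, "ty": 0, "tz": 0.015, "turn": 0, "gripper": 0.01}, {"tx": 0, "ty": 0, "tz": 0.03, "turn": 0, "gripper": 0.01}, {"tx": 0, "ty": 0, "tz": 0.045, "turn": 0, "gripper": 0.01}, {"tx": 0, "ty": 0, "tz": 0.06, "turn": 0, "gripper": 0.01}, {"tx": 0, "ty": 0, "tz": 0.075, "turn": 0, "gripper": 0.01}])

```text
time_s: 17.4
tcp_pos: [0.6205, 0.2407, 0.0656]
eef_rot: [-90.1, 0.1, 27.7]
contact_force: [-3.6, -2.9, 8.5]
gripper_width: 0.0192
```

```bash
python3 shot.py 15 wrist; python3 -c "
from h import *
s=r.get_state();print(s['contact_force'],loc(s['tcp_pos'],np.array([.6407,.2050]),27.8))
go(.594,.2946,.0656,27.8)"
```

```text
17.4 [0.62053615 0.24074306 0.06557873] [-9.00523274e+01  7.43302738e-02  2.77304683e+01] [ 13.20918281  -1.4447556   -2.61277958   0.01595569   1.08095319
 -13.19606035]
[-5.64683739 -0.55877357 10.11656181] [-0.0011636   0.04306038]
delta tx,ty,tz [ 0.0016 -0.0001  0.058 ] turn -0.0003 | t 17.45
```

View pics/wrist15.png

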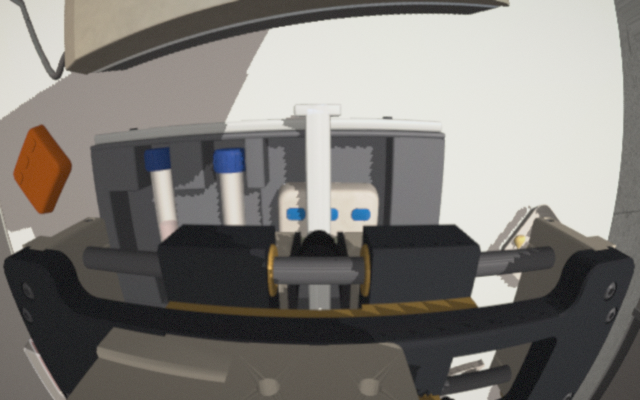

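The bar is now over the timer and sliding freely. I'll carry on to the stop.

>>> apply_moves(deltas=[{"tx": 0, "ty": 0, "tz": 0.015, "turn": 0, "gripper": 0.01}, {"tx": 0, "ty": 0, "tz": 0.03, "turn": 0, "gripper": 0.01}, {"tx": 0, "ty": 0, "tz": 0.042, "turn": 0, "gripper": 0.01}, {"tx": 0, "ty": 0, "tz": 0.05, "turn": 0, "gripper": 0.01}, {"tx": 0, "ty": 0, "tz": 0.054, "turn": 0, "gripper": 0.01}])

```text
time_s: 17.95
tcp_pos: [0.5948, 0.2884, 0.0655]
eef_rot: [-90.1, 0.1, 27.8]
contact_force: [-5.6, -4.0, 11.0]
gripper_width: 0.0192
```

>>> apply_moves(deltas=[{"tx": 0, "ty": 0, "tz": 0.002, "turn": 0, "gripper": 0.01}, {"tx": 0, "ty": 0, "tz": 0.003, "turn": 0, "gripper": 0.01}, {"tx": 0, "ty": 0, "tz": 0.003, "turn": 0, "gripper": 0.01}])

```text
time_s: 18.25
tcp_pos: [0.5936, 0.2907, 0.0655]
eef_rot: [-90.0, 0.1, 27.7]
contact_force: [-6.5, -4.0, 11.2]
gripper_width: 0.0192
```

```bash
python3 -c "
from h import *
s=r.get_state();print(s['contact_force'],loc(s['tcp_pos'],np.array([.6407,.2050]),27.8))
print(np.linalg.norm(s['tcp_pos'][:2]-[.6868,.1175]))"
```

```text
[-6.50766481 -3.99599531 11.15852483] [-0.00165895  0.09780224]
0.19671024599073958
```

>>> apply_moves(deltas=[{"tx": 0.001, "ty": 0, "tz": 0.001, "turn": 0, "gripper": 0.01}, {"tx": 0.001, "ty": 0, "tz": 0.003, "turn": 0, "gripper": 0.01}, {"tx": 0.001, "ty": 0, "tz": 0.004, "turn": 0, "gripper": 0.01}, {"tx": 0.001, "ty": 0, "tz": 0.004, "turn": 0, "gripper": 0.01}])

```text
time_s: 18.65
tcp_pos: [0.593, 0.292, 0.0655]
eef_rot: [-90.2, 0.3, 27.7]
contact_force: [-2.0, -12.4, 12.6]
gripper_width: 0.0194
```

```bash
python3 -c "
from h import *
s=r.get_state();F=s['contact_force'];print(F,F@RT(s['eef_rot']),loc(s['tcp_pos'],np.array([.6407,.2050]),27.8))"
```

```text
[ -2.04104385 -12.43458161  12.63659651] [ -7.64821877 -12.56401845 -10.10536694] [-0.00162344  0.09920288]
```

>>> apply_moves(deltas=[{"tx": 0, "ty": 0, "tz": 0.002, "turn": 0, "gripper": 0.01}, {"tx": 0, "ty": 0, "tz": 0.002, "turn": 0, "gripper": 0.01}, {"tx": 0, "ty": 0, "tz": 0.002, "turn": 0, "gripper": 0.01}])

```text
time_s: 18.95
tcp_pos: [0.5929, 0.2922, 0.0655]
eef_rot: [-90.3, 0.3, 27.7]
contact_force: [3.3, -20.1, 11.1]
gripper_width: 0.0193
```

```bash
python3 -c "
from h import *
s=r.get_state();F=s['contact_force'];print(F,F@RT(s['eef_rot']),loc(s['tcp_pos'],np.array([.6407,.2050]),27.8))"
```

```text
[  3.26383538 -20.1124958   11.13732423] [ -6.51150786 -10.99949774 -19.38598501] [-0.00164034  0.0994017 ]
```

It's firmly against the stop: force rose from 10 to 19 N with no motion. I'll relieve the pressure, open and retreat.

>>> apply_moves(deltas=[{"tx": 0, "ty": 0, "tz": -0.003, "turn": 0, "gripper": 0.01}, {"tx": 0, "ty": 0, "tz": -0.003, "turn": 0, "gripper": 0.05}, {"tx": 0, "ty": 0, "tz": -0.003, "turn": 0, "gripper": 0.05}, {"tx": 0, "ty": 0, "tz": -0.003, "turn": 0, "gripper": 0.05}, {"tx": 0, "ty": 0, "tz": -0.003, "turn": 0, "gripper": 0.05}])

```text
time_s: 19.45
tcp_pos: [0.5941, 0.2952, 0.0644]
eef_rot: [-90.0, 0.0, 27.7]
contact_force: [0.3, 0.5, 0.4]
gripper_width: 0.0456
```

>>> apply_moves(deltas=[{"tx": 0, "ty": -0.02, "tz": 0, "turn": 0, "gripper": 0.05}, {"tx": 0, "ty": -0.06, "tz": 0, "turn": 0, "gripper": 0.05}, {"tx": 0, "ty": -0.11, "tz": 0, "turn": 0, "gripper": 0.06}, {"tx": 0, "ty": -0.15, "tz": -0.04, "turn": 0, "gripper": 0.06}, {"tx": 0, "ty": -0.17, "tz": -0.08, "turn": 0, "gripper": 0.06}])

```text
time_s: 19.95
tcp_pos: [0.6317, 0.2263, 0.2379]
eef_rot: [-90.0, -0.3, 27.9]
contact_force: [1.0, -0.8, 0.2]
gripper_width: 0.0596
```

>>> apply_moves(deltas=[{"tx": 0, "ty": 0, "tz": 0, "turn": 0, "gripper": 0.06}, {"tx": 0, "ty": 0, "tz": 0, "turn": 0, "gripper": 0.06}])

```text
time_s: 20.15
tcp_pos: [0.6314, 0.2243, 0.2346]
eef_rot: [-90.0, -0.1, 27.6]
contact_force: [-0.2, -0.7, -0.9]
gripper_width: 0.0599
```

```bash
python3 shot.py 16 wrist scene top;python3 -c "
from h import *
p=cv2.imread('pics/wrist16.png');q=cv2.imread('pics/scene16.png')
cv2.imwrite('pics/w16c.png',np.vstack([cv2.resize(p[60:260,120:560],(700,318)),cv2.resize(q[130:330,180:480],(700,268))[:268]]))
"
```

```text
20.25 [0.63032781 0.22514631 0.23301121] [-89.98248833   0.09140728  27.73432245] [ 7.36469790e-01  3.68333352e-01 -3.00051321e-01  1.63176166e-01
 -9.59043056e-02  7.00817750e-04]
```

View pics/w16c.png

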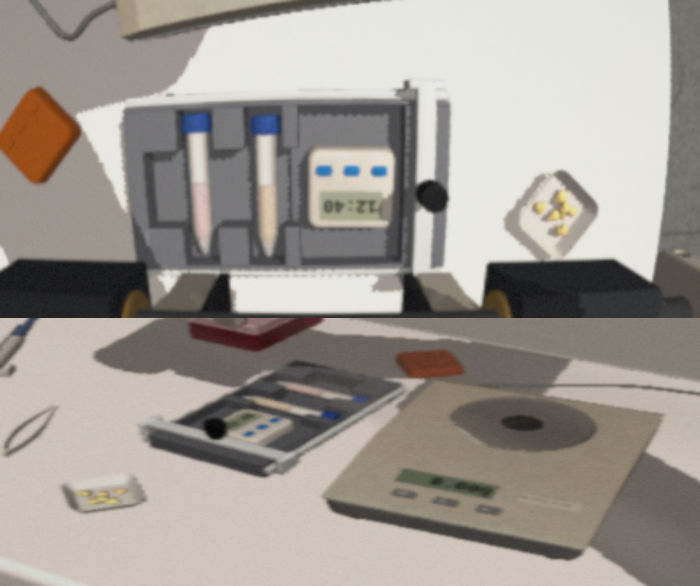

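```bash
python3 - <<'E'
from h import *;import pickle
s,p,d=pickle.load(open('pics/wrist16.pkl','rb'));C=np.array([.6407,.2050])
f=lambda u,v:(120+u*440/700,60+v*200/318)
for nm,u,v,z in [('knob',432,199,.068),('barL',413,150,.037),('barR',435,150,.037),('trayend',450,200,.028),('boat',555,215,.007)]:
    P=plane('wrist',f(u,v),z,s)[0];print(nm,np.round(P,4),np.round(loc(P,C,27.8)*1e3,1))
K,R,_=cam('wrist',s)
for nm,u,v in [('t1',318,158),('t2',384,158),('t3',318,218),('t4',380,218),('cap',265,125),('tube',265,180),('cap2',197,125)]:
    U,V=map(round,f(u,v));e,dd=ray('wrist',[(U,V)],s);P=e+dd[0]*(np.median(d[V-1:V+2,U-1:U+2])/-(dd@R[:,2])[0]);print(nm,np.round(P,4))
E
```

```text
knob [0.5943 0.2909 0.068 ] [-0.9 97.6]
barL [0.5729 0.271  0.037 ] [-29.2  90. ]
barR [0.5653 0.2849 0.037 ] [-29.5 105.9]
trayend [0.5916 0.3163 0.028 ] [  8.5 121.4]
boat [0.5592 0.4136 0.007 ] [ 25.3 222.6]
t1 [0.6102 0.2158 0.0251]
t2 [0.5881 0.2572 0.0253]
t3 [0.6496 0.2366 0.0255]
t4 [0.6283 0.277  0.0258]
cap [0.607  0.1721 0.0248]
tube [0.6427 0.1897 0.0219]
cap2 [0.6292 0.1273 0.0248]
```

```bash
python3 -c "
from plant import r
print(r.close_job())"
```

```text
the job is handed in; nothing more can be done
None
```

The tray is packed and the job is handed in, at about 20 s of the 66 s allowed.

- **Tube:** I turned the loose tube and laid it in the empty lane, with its cap to the -x side like the tube already there.
- **Timer:** It lies face up in the square bay. My first grip on it caught the rounded upper edge, so I regripped lower before lifting.
- **Gauge bar:** Last, I slid it by the knob to the +y stop, then opened the gripper and retreated clear.

**Final checks:**
- **Heights:** Depth readings put all four timer corners at 25–26 mm, the tube cap at 25 mm and its barrel at 22 mm. All are below the 28 mm rim.
- **Bar travel:** The bar crossed without catching. At the end the push force rose from 10 to 19 N while the bar moved only 0.2 mm, so I took that as the stop.
- **Bar position:** The knob measured about y = +98 to +99 mm on the tray, a travel of 197–198 mm against the nominal 200 mm. That gap fits the roughly 2 mm camera calibration and a park position given only as "about 0".
- **Left alone:** The weighing boat, the stored tube and the orange look-alike were not touched and look unmoved in the pictures.

**One odd reading:** The sensor showed an upward force of 6–13 N while I gripped and slid the knob. It dropped to near zero once I released, and it stayed well under the limits.

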